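# Lock a coffee grinder's burr collar and hang its catch pan back on

## Task

The coffee grinder has just been cleaned: get it ready to grind again. Turn the collar on its slanted chamber clockwise by its lever until the lever stands at the locked mark (the long raised bar on the flange), and hang the catch pan by its hooked lip over the grinder's upper bar, under the spout: centred, level, and resting against the lower rail. Do not push about or tip over the jar, the mug and the soap bottle that stand around.

Things in the scene. Friction and masses are not known exactly. Their poses are not given: they have to be found in the camera images.
- grinder: Black coffee grinder, fixed. Origin: centre of its underside; z up, front (pan side) to -x. Base 225 x 170 x 24 mm; motor housing 140 mm wide, 210 high, front face at x -5. A burr chamber (100 mm across; flange 120) leans 30 deg from vertical to the front, axis (-sin30, 0, cos30), with the lock collar on its upper end (top 325 mm). Spout below it, its tip at x -54, z 194. Wire hoops in front.
- lock_collar (a joint): Angle of the captive collar (rad): knurled steel ring, 98 mm across, 25 high, one lever, low lid (top 25 mm above its mid-plane). 0 = locked: lever to the grinder's +y (left), over the raised bar on the flange. Grows anticlockwise (facing the collar) as it opens; at 1.57 the lever would point down the slope to the front, over the round dot. Stops -0.03 and 1.55; friction 0.22 N m.
- collar_center (a point): Centre of the collar, on its axis at mid-height: 30 mm in front of and 275 mm above the grinder's origin. Axes turn with the collar: z out along the slanted axis, y along the lever (outward), x across the lever.
- lever (a point): Grip point of the collar's lever, 77 mm from the axis, at mid-height. The lever is a tab 12 mm thick (x), 24 mm high along the axis (z -12 to +12), free from 62 to 98 mm from the axis (y), with only air beneath it. Axes as collar_center's.
- bar_mid (a point): Middle of the upper bar, on its centre line, 125 mm above the worktop: steel rod 12 mm thick along the grinder's y, free for 116 mm between its bends, 24 mm clear of the housing behind. Axes as the grinder's. The lower rest rail (10 mm thick) is parallel, its centre 14 mm farther to the front (-x) and 59 mm lower.
- catch_pan: Loose steel pan: open tub 70 mm deep (x), 84 wide (y), 56 high, walls 3, about 170 g. Origin: centre of the tub's underside, z up. At +x the back wall (outer face at x +35) rises to 87 mm and is folded outward over a channel and down as a lip: the hook. A handle sticks out at -x. It hangs with the hook over the upper bar and the back wall against the front of the lower rail.
- pan_hook (a point): Under the fold of the pan's hook, mid-channel: 47 mm behind (+x) and 83.5 mm above the pan's origin. The channel is 24 mm wide (x) at the top and 34 at the bottom of the flared lip, which ends 23 mm below this point; outer edge 27 mm behind it. Fold 3 mm thick, 84 wide. Hanging, this point is 6 mm above the bar's centre line and up to 12 mm in front of it. Axes as the pan's.
- pan_handle (a point): Middle of the pan's handle, 65 mm in front (-x) of and 45 mm above the pan's origin: a black bar 52 mm long (x), 16 mm wide (y), 13 mm high. Axes as the pan's.
- glass_jar: Bystander: clear glass jar, 80 mm across, 128 mm high, loose. Origin: centre of the underside.
- tea_mug: Bystander: striped mug, 90 mm diameter, 97 mm high, loose; its handle towards its -y (reach 60 mm). Origin: underside, 16 mm from the cup's axis towards the handle.
- dish_soap: Bystander: white dish-soap bottle, flat oval, 50 mm (x) by 77 mm (y), 214 mm high, loose. Origin: centre of the underside.

How it is judged (in metres and radians):
At the end, for the whole second after the job is handed in: The collar stands within 5 degrees of its locked mark; the pan hangs at rest with its hook over the upper bar (the channel's top on the bar within 5 mm), centred under the spout within 20 mm sideways, level and square to the grinder within 8 degrees (value of joint lock_collar below 0.09 rad and x of pan_hook in the frame of bar_mid between -0.018 and 0.01 m and y of pan_hook in the frame of bar_mid between -0.02 and 0.02 m and z of pan_hook in the frame of bar_mid between 0.002 and 0.011 m and angle between catch_pan's own z axis and vertical below 0.14 rad and angle between the x axis of catch_pan and the x axis of grinder, either way round below 0.14 rad and contact force between catch_pan and grinder above 0.5 N and linear speed of catch_pan below 0.02 m/s); the robot touches nothing.
It fails at once if the glass jar is pushed more than 40 mm or tipped (distance of glass_jar from where it was at the start of the episode above 0.04 m or angle between glass_jar's own z axis and vertical above 0.35 rad).
It fails at once if the tea mug is pushed more than 40 mm or tipped (distance of tea_mug from where it was at the start of the episode above 0.04 m or angle between tea_mug's own z axis and vertical above 0.35 rad).
It fails at once if the dish soap is pushed more than 40 mm or tipped (distance of dish_soap from where it was at the start of the episode above 0.04 m or angle between dish_soap's own z axis and vertical above 0.35 rad).
It also fails if it takes over 64 s, if anything falls off the work surface, if the arm or the gripper's body presses on something with over 40 N, if the wrist force passes 120 N, or if a joint passes its speed limit or range.

## Robot

A 6-joint arm with a two-finger parallel gripper is mounted at the origin on a cart in front of the work surface, level with it; the furniture and walls round the work are solid. World frame = base frame: x ahead of the robot, y to its left, z up, the work surface at z = 0. Lengths are in mm, angles in rad, forces in N, time in s.
With the tool pointing down it reaches from about 275 to 1000 mm from the base axis. Payload 8.4 kg.
Tool frame: the origin (TCP) lies between the finger pads; the fingertips stand r.nose_length ahead of it and the grasp point (between the pads) lies 8 mm behind it (r.nose_length is the distance from the TCP to the fingertips, in mm); y points along the fingers, x is the direction in which the jaws open and shut, and the axes are right-handed (so a half turn about y gives the same grasp; the last joint's range is limited). The gripper opens to 85 mm and grips with 20 to 120 N. Pads are 22 mm wide; open, the fingers measure 114 mm over their backs; the gripper's body (76 mm by 85 mm) begins 54 mm behind the grasp point. The pads swing forward as they close: fully open they stand 13 mm farther back than shut.
Start: joints at [1.232, 0.353, 1.633, -0, 1.155, -0.002], TCP at [206.541, 589.889, 242.281] pointing down, gripper open.
Joint ranges: [-2.63, 2.63], [-0.92, 2.1], [0.06, 2.66], [-1.3, 4.44], [0, 2.69], [-3.02, 3.02]. Speed limits (rad/s): [2.22, 2.22, 2.79, 3.14, 3.14, 3.14].

## Interface

Orientations are given as [roll, pitch, yaw] about the fixed x, y, z axes, in that order (R = Rz(yaw) Ry(pitch) Rx(roll)).
In Python, from rig import r, cams, order gives the robot as it stands. The module is installed in compiled form; this text tells all that it offers.
- The arm moves only by the shell command python3 -m crank 'ROWS' [FORCE]. ROWS is JSON, a list of rows, each a list of 7 numbers: the turn, a rotation vector about the tool's x, y, z in degrees, then the shift along the tool's x, y, z in cm, then the opening, from -1 (shut) to 1 (fully open). A call has exactly 10 rows; each row shifts and turns the pose as measured when the row begins, along the tool's axes as they then stand; what a row does not reach is not made up. A row lasts 1/12 s, in which the tool goes at most 41.7 mm and 7.16 degrees, less where a joint would pass 70% of its speed; a pose out of reach is approached as far as the arm can. A call with a gripper value outside its range is refused whole. The fingers move at their own pace and stop on an object; FORCE is the grip in N (left out, the last holds). Time passes only in rows, so rows that do not move let the fingers close, or fill a call up. It gives the time, the measured TCP pose, the force and the opening at its end, in the units of the state.
- r.sense(): the state, without advancing time (a new reading comes with each control period).
- cams.grab_frame(name): name is "scene" or "top" or "wrist"; returns the picture (400x640x3 uint8, blue, green, red); there is no depth.
- cams.camera_info(name): a dict with "intrinsics" (3x3 intrinsics, pixels), "view" (4x4, takes a point from world to camera coordinates); the wrist camera has in their place "hand_eye" (4x4, takes a point from camera to tool coordinates, whose origin is the TCP and whose axes are the tool frame's). Camera axes: x right, y up, looking along -z (the intrinsics and any distortion apply to the point x, -y, -z); pixel columns grow to the right and rows downward; lengths in mm; the calibration is good to about 2 mm. A picture is of the moment at which its call begins: read the wrist's pose just before it. camera_info takes no time and is no camera call.
- order.sign_off(): hands the job in, once; it reports no verdict.
The state is a dict: "clock": time; "qpos": joint angles; "qvel": joint speeds; "joint_efforts": joint torques, N m; "eef_pos": TCP position; "tcp_rot": TCP orientation; "contact_force": force on the tool from outside, world axes, zero at the start; "wrist_torque": the same for the moment, N m; "opening": opening from 0.0 (shut) to 1.0 (fully open).
Only numpy, scipy, OpenCV 4.12 (cv2) and the standard library are available. Lean on these libraries where they do the work, as an engineer would, in place of code of your own. Each camera call takes 0.05 s, during which the arm holds its last target.

## Working session

There is one attempt and no reset: what is moved stays moved. The work goes in short steps, Python scripts to look and compute and a shell command to move; the robot and the scene stay as the last step left them, time stands still between calls to the robot, and variables do not carry over. Pictures are saved under pics/ and viewed, and the job is handed in when it is done.

```bash
mkdir -p pics; ls
cat > h.py <<'E'
from rig import r,cams,order
import cv2,numpy as np
from scipy.spatial.transform import Rotation as R
def shot(n,f):
    im=np.array(cams.grab_frame(n)); cv2.imwrite('pics/'+f+'.png',im); return im
def info(n):
    d=cams.camera_info(n); return d
E
python3 - <<'E'
from h import *
print(r.sense()); print(r.nose_length)
for n in ['scene','top','wrist']:
    print(n,cams.camera_info(n))
    shot(n,n+'0')
E
```

```text
pics
{'clock': 0.0, 'qpos': array([ 1.23157985e+00,  3.53662776e-01,  1.63414679e+00, -1.53039352e-05,
        1.15523726e+00, -2.37076255e-03]), 'qvel': array([-0.00274175, -0.00028478,  0.00041717, -0.00043091,  0.00049622,
       -0.00073144]), 'joint_efforts': array([-3.19324236e-04, -6.05229735e+01, -3.42071056e+01, -7.89407477e-05,
        9.14389151e-03, -6.76246736e-05]), 'eef_pos': array([206.39676018, 589.4266671 , 241.54713892]), 'tcp_rot': array([-1.57080687e+00,  1.45420613e-03,  1.23395679e+00]), 'contact_force': array([-0.3064322 ,  0.4347323 ,  0.18284124]), 'wrist_torque': array([-0.01787524, -0.00522127, -0.05654453]), 'opening': 1.002792662320939}
11.0
scene {'intrinsics': array([[388.05099687,   0.        , 325.68658288],
       [  0.        , 388.05099687, 198.11339609],
       [  0.        ,   0.        ,   1.        ]]), 'view': array([[ 8.45947387e-01, -5.33080517e-01,  1.40776660e-02,
        -4.67417365e+02],
       [ 3.34737877e-01,  5.51376679e-01,  7.64155947e-01,
        -3.33266757e+02],
       [-4.15118744e-01, -6.41723399e-01,  6.44877902e-01,
       
[... 459 characters left out ...]
      [-2.05698327e-01,  3.05580654e-02,  9.78138233e-01,
        -1.37306075e+03],
       [ 0.00000000e+00,  0.00000000e+00,  0.00000000e+00,
         1.00000000e+00]])}
wrist {'intrinsics': array([[307.06902999,   0.        , 318.27357172],
       [  0.        , 307.06902999, 204.47028886],
       [  0.        ,   0.        ,   1.        ]]), 'hand_eye': array([[ 9.99999748e-01, -7.04755204e-04, -9.05525362e-05,
         5.88530399e-01],
       [ 1.09245869e-04,  2.78419909e-01, -9.60459443e-01,
        -1.30966558e+02],
       [ 7.02100420e-04,  9.60459191e-01,  2.78419915e-01,
         7.07455795e+01],
       [ 0.00000000e+00,  0.00000000e+00,  0.00000000e+00,
         1.00000000e+00]])}
```

View pics/scene0.png

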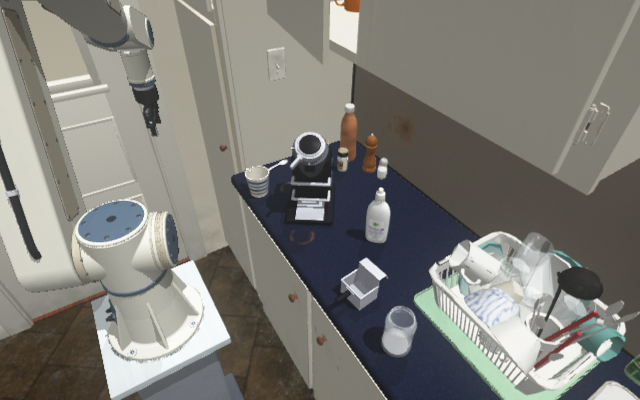

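View pics/top0.png

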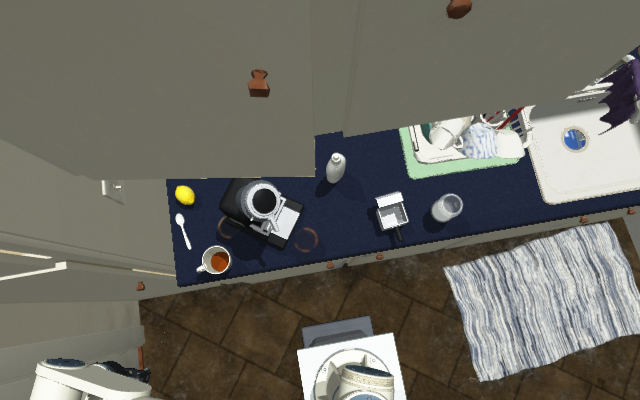

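View pics/wrist0.png

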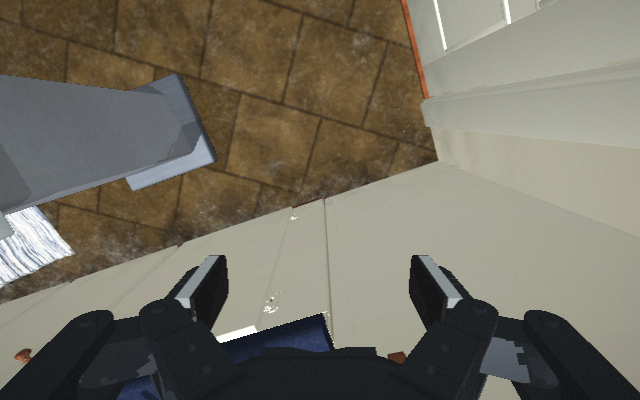

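The scene picture shows the grinder around (310,175), the pan at (362,285), jar (398,330), mug (258,180), soap (378,215). I'll zoom in next.

Run:
```python
import cv2
s=cv2.imread('pics/scene0.png');t=cv2.imread('pics/top0.png')
def c(im,x,y,w,h,k,f): cv2.imwrite('pics/'+f,cv2.resize(im[y:y+h,x:x+w],None,fx=k,fy=k,interpolation=cv2.INTER_CUBIC))
c(s,235,120,120,110,5,'s_gr.png')
c(s,320,240,120,120,5,'s_pan.png')
c(t,170,165,150,120,5,'t_gr.png')
c(t,320,145,150,110,5,'t_pan.png')
```

```text
(no output)
```

View pics/s_gr.png

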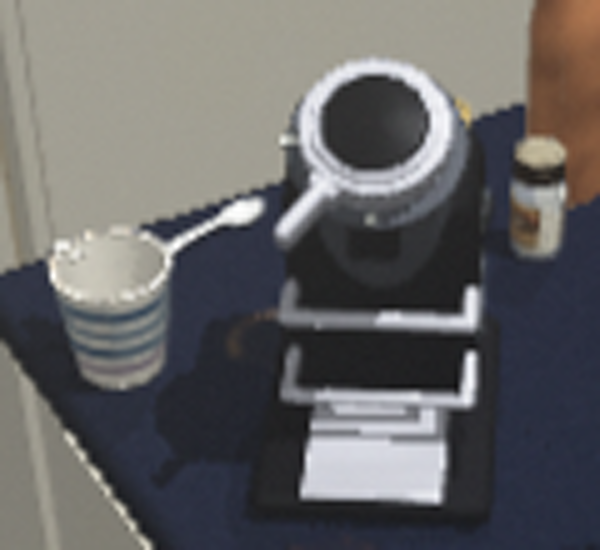

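View pics/s_pan.png

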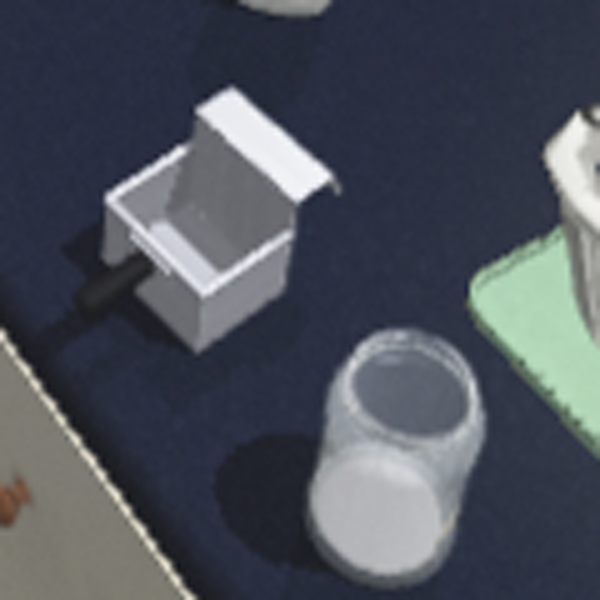

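View pics/t_gr.png

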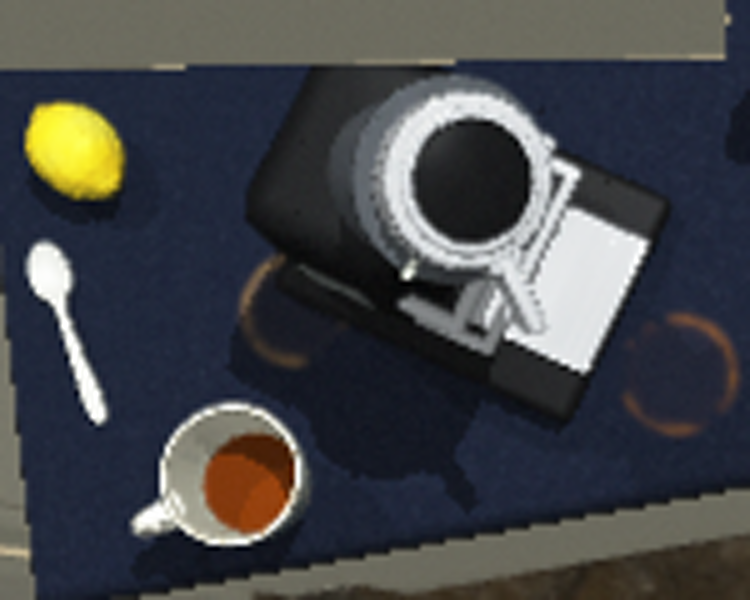

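View pics/t_pan.png

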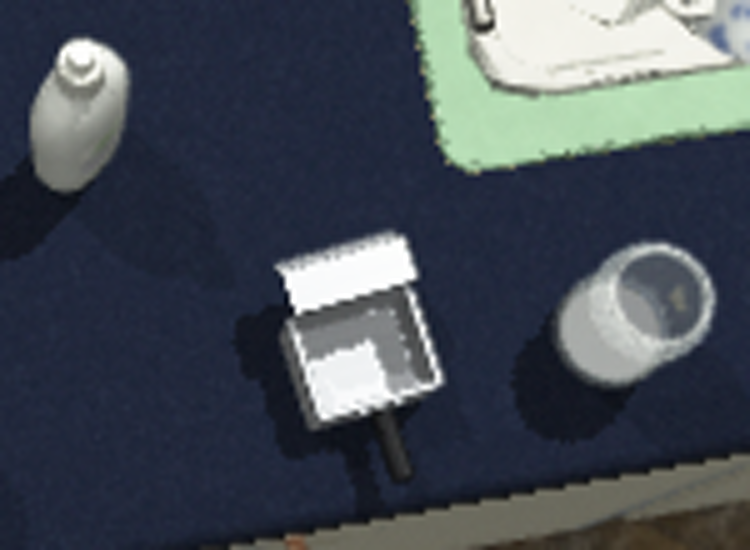

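```bash
cat >> h.py <<'E'
INF={n:cams.camera_info(n) for n in ('scene','top')}
def proj(n,P):
    V=INF[n]['view'];K=INF[n]['intrinsics'];P=np.atleast_2d(P)
    c=P@V[:3,:3].T+V[:3,3]; q=np.c_[c[:,0],-c[:,1],-c[:,2]]@K.T
    return q[:,:2]/q[:,2:]
def pose2(x,y,a): return lambda P: np.atleast_2d(P)@R.from_euler('z',a).as_matrix().T+[x,y,0]
E
cat > fit.py <<'E'
from h import *
from scipy.optimize import least_squares as LS
so=np.array([235,120]);to=np.array([170,165]);po=np.array([320,240]);pt=np.array([320,145])
g=[('scene',[-35,'w',125],(283,318)),('scene',[-35,'-w',125],(475,325)),('scene',[-49,'v',66],(285,393)),('scene',[-49,'-v',66],(472,402)),
('scene',[-112.5,85,0],(250,515)),('scene',[-112.5,-85,24],(497,512)),('top',[-112.5,-85,24],(665,200)),('top',[-112.5,85,24],(570,420)),('top',[-35,'w',125],(493,345)),('top',[-35,'-w',125],(573,170)),
('scene',[-30-12.5*.5-0,0,275+12.5*.866],(375,122)),('top',[-36.25,0,285.8],(470,180))]
def lev(q): # collar: z axis a; locked y=+y ; anticlockwise
    a=np.array([-.5,0,.866]);Rm=R.from_rotvec(a*q).as_matrix();return Rm@[0,98,0]+[-30,0,275]
def f(p,out=False):
    T=pose2(*p[:3]);w,v,q=p[3:];e=[]
    d={'w':w,'-w':-w,'v':v,'-v':-v}
    for n,P,px in g+[('scene','L',(285,235)),('top','L',(535,325))]:
        P=lev(q) if P=='L' else [d.get(c,c) for c in P]
        e.append(proj(n,T(P))[0]-((so if n=='scene' else to)+np.array(px)/5))
    return np.array(e) if out else np.ravel(e)
best=min((LS(f,[500,500,a,62,62,1],loss='soft_l1') for a in np.arange(-3,3.2,.5)),key=lambda s:s.cost)
print('grinder',best.x.round(3),best.cost);print(f(best.x,True).round(1).tolist())
h=[('scene',[-35,42,56],(107,198)),('scene',[-35,-42,56],(203,290)),('scene',[35,-42,56],(293,232)),('scene',[33,42,87],(197,112)),('scene',[33,-42,87],(297,203)),('scene',[62,42,87],(232,88)),('scene',[-35,-42,0],(197,352)),
('top',[-35,42,56],(312,428)),('top',[-35,-42,56],(443,382)),('top',[33,42,87],(292,312)),('top',[33,-42,87],(418,282)),('scene',[-91,0,45],(85,297)),('top',[-91,0,45],(405,478))]
def f2(p,out=False):
    T=pose2(*p);e=[proj(n,T(P))[0]-((po if n=='scene' else pt)+np.array(px)/5) for n,P,px in h]
    return np.array(e) if out else np.ravel(e)
b2=min((LS(f2,[500,0,a],loss='soft_l1') for a in np.arange(-3,3.2,.5)),key=lambda s:s.cost)
print('pan',b2.x.round(3),b2.cost);print(f2(b2.x,True).round(1).tolist())
# others from top, base pixel
def ray(n,px,z):
    V=INF[n]['view'];K=INF[n]['intrinsics'];d=np.linalg.inv(K)@[*px,1];d=np.array([d[0],-d[1],-d[2]])
    o=-V[:3,:3].T@V[:3,3];w=V[:3,:3].T@d;return o+w*(z-o[2])/w[2]
print('mug rim',ray('top',to+np.array((232,475))/5,97),ray('scene',so+np.array((110,262))/5,97))
print('jar rim',ray('top',pt+np.array((662,298))/5,128),ray('scene',po+np.array((410,385))/5,128))
print('soap top',ray('top',pt+np.array((80,60))/5,214),ray('scene',(380,190),214))
print('counter edge',ray('top',(190,285),0),ray('top',(460,238),0))
E
python3 fit.py
```

```text
grinder [610.384 189.188   0.961  66.806  66.442   0.958] 23.492933776478093
[[0.0, -0.2], [-0.0, -0.0], [-0.0, 0.4], [-0.0, 0.1], [0.5, 1.6], [-0.7, -0.7], [2.0, -0.5], [-0.6, 0.7], [-7.6, -3.3], [-5.0, -5.9], [0.2, 0.5], [0.3, -0.1], [-0.9, 1.7], [0.5, 1.1]]
pan [ 521.833 -231.4      6.388] 7.308316515231234
[[-0.2, 0.1], [0.1, 1.1], [0.4, 0.0], [0.0, -0.9], [0.2, -0.7], [0.3, -0.7], [-0.1, 0.4], [1.3, -1.9], [-0.7, 0.3], [0.2, 0.0], [-0.5, -1.0], [-1.7, 2.4], [-0.5, 1.2]]
mug rim [472.65109938 354.80745874  97.        ] [473.36342473 356.02124571  97.        ]
jar rim [ 510.81926637 -410.67659068  128.        ] [ 512.1172487  -410.22263352  128.        ]
soap top [703.70340053 -68.91105172 214.        ] [699.91667793 -72.07043238 214.        ]
counter edge [417.32380871 474.05374806   0.        ] [ 412.56046493 -452.47360348    0.        ]
```

```bash
sed -i "s/('top',\[-35,'w',125\]/('top',[-49,'v',66]/; s/('top',\[-35,'-w',125\]/('top',[-49,'-v',66]/" fit.py; sed -i "s/\[-112.5,85,0\],(250,515)/[-112.5,85,24],(255,500)/" fit.py; python3 fit.py | head -4
cat >> h.py <<'E'
G=(610.4,189.2,0.961); Q=0.958
def plan(p,Rm,n=10,grip=0.0):
    "print n rows equal twist in turn, straight line shift from current pose to (p,Rm)"
    s=r.sense();R0=R.from_euler('xyz',s['tcp_rot']);p0=s['eef_pos'];Rt=R.from_matrix(Rm)
    w=(R0.inv()*Rt).as_rotvec();d=(np.array(p)-p0)
    print('rot deg',np.degrees(np.linalg.norm(w)).round(1),'dist',np.linalg.norm(d).round(1),'d',d.round(0),'clock',round(s['clock'],2))
    Rc=R0
    for i in range(n):
        sh=Rc.inv().apply(d/n)/10
        print([float(x) for x in np.r_[np.degrees(w/n).round(2),sh.round(2),grip]])
        Rc=Rc*R.from_rotvec(w/n)
def levpose(q,rad=80,h=0,off=0,G=None):
    "tool pose with grasp point at lever radius rad, h mm out along axis, off along +lx (clockwise)"
    G=G or globals()['G'];T=pose2(*G);Rz=R.from_euler('z',G[2])
    a=np.array([-.5,0,.75**.5]);u=R.from_rotvec(a*q).apply([0,1,0]);lx=np.cross(u,a)
    g=np.array([-30,0,275])+u*rad+a*h+lx*off
    tcp=g-a*8
    return T(tcp)[0],Rz.as_matrix()@np.c_[lx,-a,u]
E
```

```text
grinder [611.04  189.926   0.976  66.82   65.098   0.945] 4.628420465672638
[[0.2, -0.2], [0.2, -0.4], [0.6, 0.4], [-0.1, -0.3], [-0.4, -0.3], [-0.1, -1.1], [1.7, -1.2], [-0.3, 0.2], [-1.0, 0.4], [-0.2, -0.1], [0.4, 0.4], [0.1, -0.4], [-0.7, 1.5], [0.4, 0.8]]
pan [ 521.833 -231.4      6.388] 7.308316515231234
[[-0.2, 0.1], [0.1, 1.1], [0.4, 0.0], [0.0, -0.9], [0.2, -0.7], [0.3, -0.7], [-0.1, 0.4], [1.3, -1.9], [-0.7, 0.3], [0.2, 0.0], [-0.5, -1.0], [-1.7, 2.4], [-0.5, 1.2]]
```

```bash
sed -i "s/^G=.*/G=(611.0,189.9,0.976); Q=0.945/" h.py
python3 - <<'E'
from h import *
p,M=levpose(Q,82,90); print(p); plan(p,M,15)
print(levpose(Q,82,0)[0],levpose(0,82,0)[0])
E
```

```text
[499.182318   110.33493771 312.78370883]
rot deg 49.2 dist 566.1 d [ 293. -479.   71.] clock 0.15
[-1.16, -2.56, -1.68, -2.37, -0.47, -2.9, 0.0]
[-1.16, -2.56, -1.68, -2.48, -0.49, -2.8, 0.0]
[-1.16, -2.56, -1.68, -2.59, -0.5, -2.7, 0.0]
[-1.16, -2.56, -1.68, -2.7, -0.53, -2.59, 0.0]
[-1.16, -2.56, -1.68, -2.79, -0.56, -2.48, 0.0]
[-1.16, -2.56, -1.68, -2.88, -0.59, -2.36, 0.0]
[-1.16, -2.56, -1.68, -2.97, -0.63, -2.24, 0.0]
[-1.16, -2.56, -1.68, -3.05, -0.68, -2.12, 0.0]
[-1.16, -2.56, -1.68, -3.12, -0.73, -2.0, 0.0]
[-1.16, -2.56, -1.68, -3.18, -0.78, -1.87, 0.0]
[-1.16, -2.56, -1.68, -3.24, -0.84, -1.74, 0.0]
[-1.16, -2.56, -1.68, -3.29, -0.9, -1.61, 0.0]
[-1.16, -2.56, -1.68, -3.33, -0.97, -1.49, 0.0]
[-1.16, -2.56, -1.68, -3.37, -1.04, -1.36, 0.0]
[-1.16, -2.56, -1.68, -3.39, -1.11, -1.23, 0.0]
[524.3976212  147.60675662 234.84142248] [528.51362148 214.31305714 268.07179677]
```

```bash
python3 -m crank '[[-1.2,-2.6,-1.7,-2.4,-0.5,-2.9,0],[-1.2,-2.6,-1.7,-2.5,-0.5,-2.8,0],[-1.2,-2.6,-1.7,-2.6,-0.5,-2.7,0],[-1.2,-2.6,-1.7,-2.7,-0.5,-2.6,0],[-1.2,-2.6,-1.7,-2.8,-0.6,-2.5,0],[-1.2,-2.6,-1.7,-2.9,-0.6,-2.4,0],[-1.2,-2.6,-1.7,-3.0,-0.6,-2.2,0],[-1.2,-2.6,-1.7,-3.0,-0.7,-2.1,0],[-1.2,-2.6,-1.7,-3.1,-0.7,-2.0,0],[-1.2,-2.6,-1.7,-3.2,-0.8,-1.9,0]]' 20
python3 - <<'E'
from h import *
p,M=levpose(Q,82,90); plan(p,M,8)
E
```

```text
clock: 0.98
eef_pos: [402.9, 271.5, 287.0]
tcp_rot: [-1.852, -0.232, 1.747]
contact_force: [0.7, 1.5, 0.0]
opening: 0.5
rot deg 14.8 dist 189.5 d [  96. -161.   26.] clock 0.98
[-0.67, -1.4, -1.02, -2.06, -0.56, -1.03, 0.0]
[-0.67, -1.4, -1.02, -2.08, -0.58, -0.98, 0.0]
[-0.67, -1.4, -1.02, -2.09, -0.61, -0.94, 0.0]
[-0.67, -1.4, -1.02, -2.1, -0.63, -0.89, 0.0]
[-0.67, -1.4, -1.02, -2.11, -0.66, -0.85, 0.0]
[-0.67, -1.4, -1.02, -2.12, -0.69, -0.81, 0.0]
[-0.67, -1.4, -1.02, -2.12, -0.72, -0.76, 0.0]
[-0.67, -1.4, -1.02, -2.13, -0.75, -0.72, 0.0]
```

Tracking is near exact.

```bash
python3 -m crank '[[-0.7,-1.4,-1.0,-2.1,-0.6,-1.0,0],[-0.7,-1.4,-1.0,-2.1,-0.6,-1.0,0],[-0.7,-1.4,-1.0,-2.1,-0.6,-0.9,0],[-0.7,-1.4,-1.0,-2.1,-0.6,-0.9,0],[-0.7,-1.4,-1.0,-2.1,-0.7,-0.8,0],[-0.7,-1.4,-1.0,-2.1,-0.7,-0.8,0],[-0.7,-1.4,-1.0,-2.1,-0.7,-0.8,0],[-0.7,-1.4,-1.0,-2.1,-0.7,-0.7,0],[0,0,0,0,0,0,0],[0,0,0,0,0,0,0]]'
python3 - <<'E'
from h import *
p,M=levpose(Q,82,90); plan(p,M,1)
s=r.sense();print(s['eef_pos'],s['tcp_rot'])
shot('wrist','w1');shot('scene','s1')
# predict lever tip/grip & bar in wrist image
inf=cams.camera_info('wrist');H=inf['hand_eye'];K=inf['intrinsics']
Rt=R.from_euler('xyz',s['tcp_rot']).as_matrix()
def wp(P):
    t=(np.atleast_2d(P)-s['eef_pos'])@Rt; c=(t-H[:3,3])@H[:3,:3]; q=np.c_[c[:,0],-c[:,1],-c[:,2]]@K.T; return q[:,:2]/q[:,2:]
T=pose2(*G)
a=np.array([-.5,0,.75**.5]);u=R.from_rotvec(a*Q).apply([0,1,0]);C=np.array([-30,0,275])
for P in (C+98*u+12*a,C+62*u+12*a,C+25*a,[-35,-66,125],[-35,66,125],[-112.5,85,24],[-112.5,-85,24]): print(wp(T(P)).round(0))
E
```

```text
clock: 1.82
eef_pos: [503.9, 94.5, 316.4]
tcp_rot: [-2.032, -0.292, 1.996]
contact_force: [0.2, 0.6, -1.0]
opening: 0.495
rot deg 1.3 dist 16.9 d [-5. 16. -4.] clock 1.82
[1.2, 0.55, -0.06, 1.46, 0.83, 0.16, 0.0]
[503.85168218  94.48008548 316.40391483] [-2.03186232 -0.29211342  1.9962086 ]
[[339. 192.]]
[[338. 240.]]
[[336. 322.]]
[[247. 219.]]
[[338. 156.]]
[[292.  59.]]
[[185. 143.]]
```

View pics/w1.png

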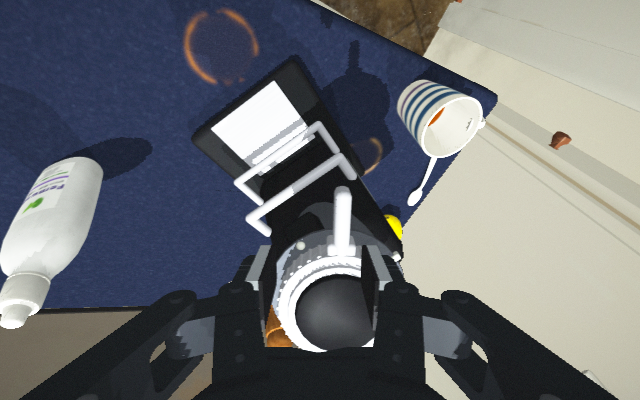

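View pics/s1.png

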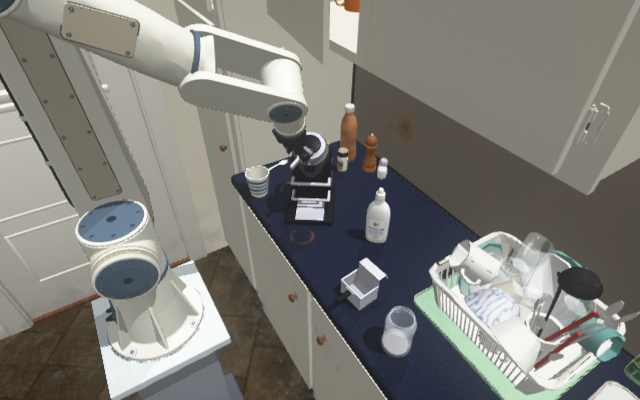

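Wrist view: lever from (341,250) to its tip (343,190), within 4 px of prediction; bar ends at (252,218) and (348,162). Descend to straddle the lever.

```bash
python3 -m crank '[[1.2,0.5,0,1.6,0.8,0.2,0],[0,0,0,0,0,0,0],[0,0,0,0,1.5,0,0],[0,0,0,0,1.5,0,0],[0,0,0,0,1.5,0,0],[0,0,0,0,1.0,0,0],[0,0,0,0,1.0,0,0],[0,0,0,0,0.5,0,0],[0,0,0,0,0,0,0],[0,0,0,0,0,0,0]]'
python3 - <<'E'
from h import *
p,M=levpose(Q,82,0,2); plan(p,M,1)
shot('wrist','w2');
E
```

```text
clock: 2.75
eef_pos: [513.8, 150.4, 250.6]
tcp_rot: [-2.009, -0.293, 2.002]
contact_force: [0.5, -1.1, -0.1]
opening: 0.499
rot deg 0.9 dist 18.1 d [ 10.  -1. -15.] clock 2.75
[-0.21, 0.82, 0.14, -0.92, 1.55, -0.22, 0.0]
```

View pics/w2.png

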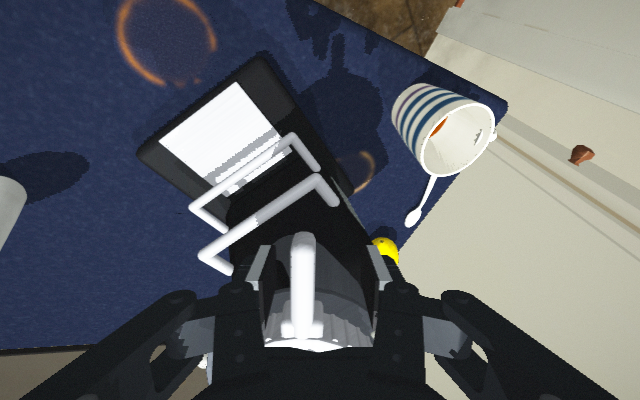

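```bash
python3 -m crank '[[0,0.4,0,-0.5,0.4,-0.1,0],[0,0.4,0,-0.4,0.4,-0.1,0],[0,0,0,0,0.4,0,0],[0,0,0,0,0.3,0,0],[0,0,0,0,0,0,-0.4],[0,0,0,0,0,0,-0.4],[0,0,0,0,0,0,-0.4],[0,0,0,0,0,0,-0.4],[0,0,0,0,0,0,-0.4],[0,0,0,0,0,0,-0.4]]'
python3 - <<'E'
from h import *
p,M=levpose(Q,82,0,0); plan(p,M,1)
print(r.sense()['contact_force'],r.sense()['wrist_torque'])
shot('wrist','w3');
E
```

```text
clock: 3.63
eef_pos: [525.5, 147.8, 236.4]
tcp_rot: [-2.008, -0.299, 1.986]
contact_force: [-0.5, 0.0, 0.6]
opening: 0.294
rot deg 0.1 dist 1.9 d [-1. -0. -2.] clock 3.63
[-0.0, -0.09, 0.05, -0.02, 0.09, 0.16, 0.0]
[-0.45297124  0.01371032  0.62843255] [-0.24313487  0.14680685  0.02688051]
```

View pics/w3.png

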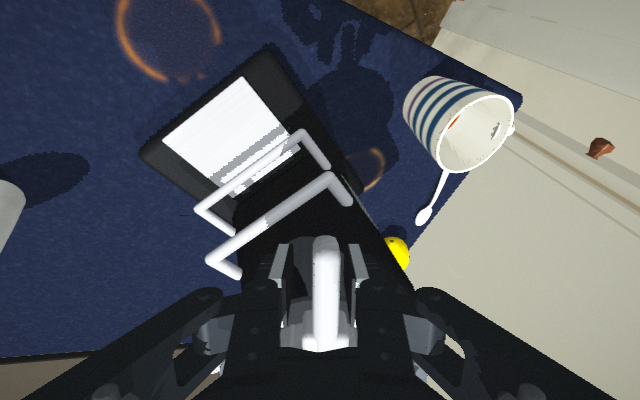

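```bash
python3 -m crank '[[0,4.9,0,0.7,0,-0.03,-0.4],[0,4.9,0,0.7,0,-0.03,-0.4],[0,4.9,0,0.7,0,-0.03,-0.4],[0,4.9,0,0.7,0,-0.03,-0.4],[0,4.9,0,0.7,0,-0.03,-0.4],[0,4.9,0,0.7,0,-0.03,-0.4],[0,4.9,0,0.7,0,-0.03,-0.4],[0,4.9,0,0.7,0,-0.03,-0.4],[0,4.9,0,0.7,0,-0.03,-0.4],[0,4.9,0,0.7,0,-0.03,-0.4]]'
python3 - <<'E'
from h import *
p,M=levpose(0,82,0,0); plan(p,M,1)
print(r.sense()['contact_force'],r.sense()['wrist_torque'])
shot('wrist','w4');
E
```

```text
clock: 4.52
eef_pos: [524.8, 207.4, 264.2]
tcp_rot: [-1.601, -0.516, 1.035]
contact_force: [-1.3, -2.5, 0.3]
opening: 0.299
rot deg 3.0 dist 8.7 d [4. 7. 4.] clock 4.52
[0.05, 2.93, -0.4, 0.87, 0.05, 0.03, 0.0]
[-1.29272842 -2.45005089  0.31440264] [-0.63093439  0.32771805 -0.03188839]
```

View pics/w4.png

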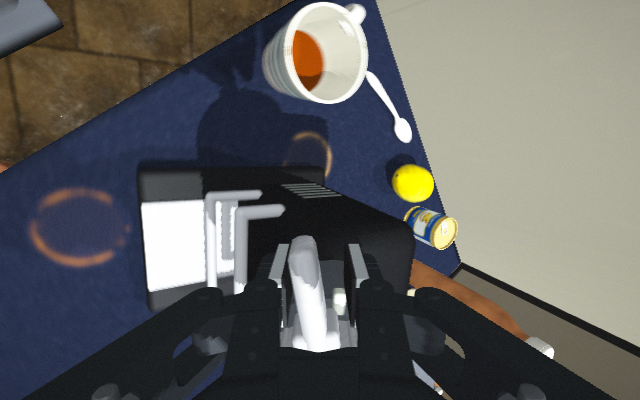

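```bash
python3 -m crank '[[0,1.5,0,0.4,0,0,-0.4],[0,1.5,0,0.3,0,0,-0.4],[0,0,0,0.2,0,0,-0.4],[0,0,0,0.2,0,0,-0.4],[0,0,0,0.15,0,0,-0.4],[0,0,0,0.15,0,0,-0.4],[0,0,0,0.15,0,0,-0.4],[0,0,0,0.1,0,0,-0.4],[0,0,0,0.1,0,0,-0.4],[0,0,0,0,0,0,-0.4]]'
python3 - <<'E'
from h import *
p,M=levpose(0,82,0,0); plan(p,M,1)
print(r.sense()['contact_force'],r.sense()['wrist_torque'])
shot('wrist','w5');
E
```

```text
clock: 5.4
eef_pos: [531.4, 220.5, 272.3]
tcp_rot: [-1.571, -0.513, 0.98]
contact_force: [-2.5, -1.4, 0.1]
opening: 0.303
rot deg 0.6 dist 8.0 d [-3. -6. -4.] clock 5.4
[-0.12, 0.22, -0.59, -0.79, 0.04, -0.1, 0.0]
[-2.53644679 -1.41800235  0.07135639] [-0.32990008  0.37776709  0.01297591]
```

View pics/w5.png

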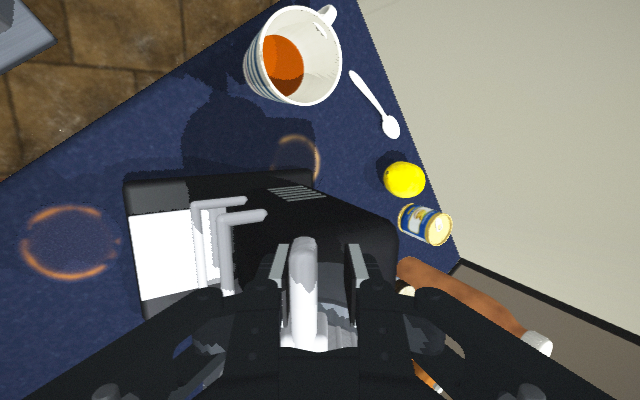

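Force is still about 3 N, so no stop has been reached. I'll push on gently.

```bash
python3 -m crank '[[0,0,0,0.1,0,0,-0.4],[0,0,0,0.1,0,0,-0.4],[0,0,0,0.1,0,0,-0.4],[0,0,0,0.1,0,0,-0.4],[0,0,0,0,0,0,-0.4],[0,0,0,0,0,0,-0.4],[0,0,0,0,0,0,-0.4],[0,0,0,0,0,0,-0.4],[0,0,0,0,0,0,-0.4],[0,0,0,0,0,0,-0.4]]'
python3 - <<'E'
from h import *
p,M=levpose(0,82,0,0); plan(p,M,1)
E
```

```text
clock: 6.28
eef_pos: [533.0, 223.1, 273.9]
tcp_rot: [-1.57, -0.512, 0.98]
contact_force: [-3.4, -3.0, 0.2]
opening: 0.304
rot deg 0.7 dist 11.5 d [-4. -9. -6.] clock 6.28
[-0.15, 0.22, -0.68, -1.14, 0.03, -0.12, 0.0]
```

```bash
python3 -m crank '[[0,0,0,0.1,0,0,-0.4],[0,0,0,0.1,0,0,-0.4],[0,0,0,0.1,0,0,-0.4],[0,0,0,0,0,0,-0.4],[0,0,0,0,0,0,-0.4],[0,0,0,0,0,0,-0.4],[0,0,0,0,0,0,-0.4],[0,0,0,0,0,0,-0.4],[0,0,0,0,0,0,-0.4],[0,0,0,0,0,0,-0.4]]'
python3 - <<'E'
from h import *
p,M=levpose(0,82,0,0); plan(p,M,1)
E
```

```text
clock: 7.12
eef_pos: [533.0, 223.1, 273.7]
tcp_rot: [-1.571, -0.506, 0.981]
contact_force: [-3.6, -4.0, 0.3]
opening: 0.3
rot deg 1.0 dist 11.4 d [-5. -9. -6.] clock 7.12
[-0.15, 0.27, -0.99, -1.13, 0.01, -0.12, 0.0]
```

It no longer advances, so it is at the stop. Centre the jaws, open, and retreat along the axis.

```bash
python3 -m crank '[[0,0,0,-0.6,0,0,-0.2],[0,0,0,0,-0.5,0,0],[0,0,0,0,-2,0,0],[0,0,0,0,-2.5,0,0],[0,0,0,0,-3,0,0],[0,0,0,0,-3,0,0],[0,0,0,0,-2,0.5,0],[0,0,0,0,0,0,0],[0,0,0,0,0,0,0],[0,0,0,0,0,0,0]]'
python3 - <<'E'
from h import *
s=r.sense();print(s['eef_pos'].tolist(),s['tcp_rot'].tolist(),s['contact_force'])
im=shot('wrist','w6')
cv2.imwrite('pics/w6c.png',cv2.resize(im[130:380,180:480],None,fx=2.6,fy=2.3,interpolation=cv2.INTER_CUBIC))
E
```

```text
clock: 7.95
eef_pos: [491.0, 167.0, 392.8]
tcp_rot: [-1.576, -0.513, 0.981]
contact_force: [0.5, 0.9, 0.0]
opening: 0.502
[490.96484703192914, 166.96682732759143, 392.7569738684678] [-1.5764486982813366, -0.5129613876989108, 0.9814267333828728] [0.50753088 0.91938334 0.00832414]
```

View pics/w6.png

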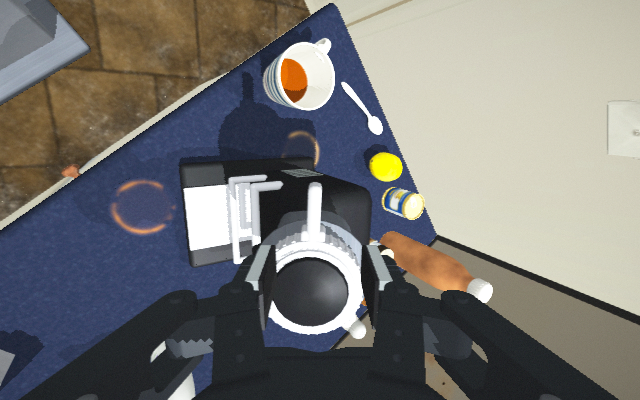

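View pics/w6c.png

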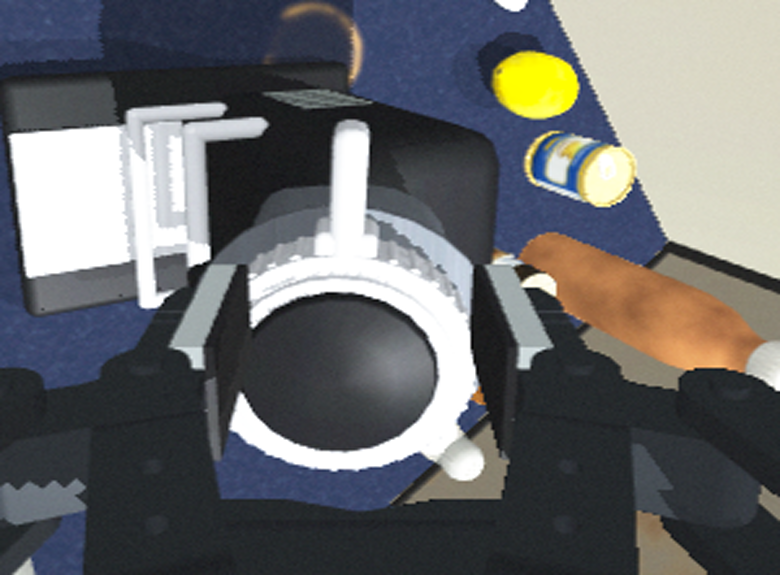

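Run:
```python
import cv2
im=cv2.imread('pics/w1.png');cv2.imwrite('pics/w1c.png',cv2.resize(im[40:250,180:400],None,fx=2.8,fy=2.8,interpolation=cv2.INTER_CUBIC))
```

```text
(no output)
```

View pics/w1c.png

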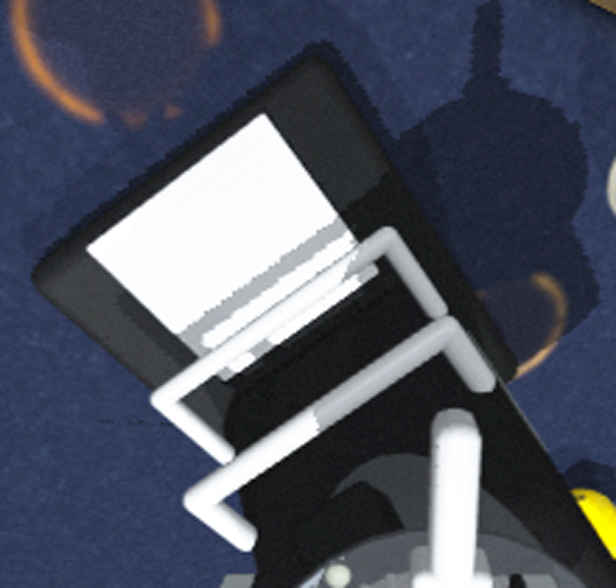

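```bash
cat > fit2.py <<'E'
from h import *
from scipy.optimize import least_squares as LS
inf=cams.camera_info('wrist');H=inf['hand_eye'];K=inf['intrinsics']
def wp(pose,P):
    Rt=R.from_euler('xyz',pose[1]).as_matrix()
    t=(np.atleast_2d(P)-pose[0])@Rt; c=(t-H[:3,3])@H[:3,:3]; q=np.c_[c[:,0],-c[:,1],-c[:,2]]@K.T; return q[:,:2]/q[:,2:]
p1=([503.85168218,94.48008548,316.40391483],[-2.03186232,-0.29211342,1.9962086])
p6=([490.965,166.967,392.757],[-1.57645,-0.51296,0.98143])
c1=lambda x,y:(180+x/2.8,40+y/2.8); c6=lambda x,y:(180+x/2.6,130+y/2.3)
g=[(p1,[-35,-1,125],c1(198,498)),(p1,[-35,1,125],c1(450,330)),(p1,[-49,-2,66],c1(165,400)),(p1,[-49,2,66],c1(390,242)),
(p1,[-110.5,-83,24],c1(42,275)),(p1,[-110.5,83,24],c1(320,52)),
(p6,[-35,1,125],c6(195,132)),(p6,[-49,2,66],c6(136,115)),(p6,[-49,-2,66],c6(148,300)),(p6,[-110.5,83,24],c6(10,80)),(p6,[-110.5,-83,24],c6(37,310))]
def f(p,out=False):
    T=pose2(*p[:3]);e=[]
    for ps,P,px in g:
        P=list(P)
        if abs(P[1])<3: P[1]=np.sign(P[1])*p[3]
        e.append(wp(ps,T(P))[0]-px)
    return np.array(e) if out else np.ravel(e)
b=LS(f,[611,189.9,.976,63],loss='soft_l1');print(b.x.round(3),b.cost);print(f(b.x,1).round(1).tolist())
E
python3 fit2.py
```

```text
[611.062 194.314   0.958  63.862] 19.058191096261712
[[1.0, 0.5], [-0.4, 0.6], [-0.1, -0.5], [0.1, -0.9], [-3.3, 4.6], [3.1, 4.3], [-0.1, -0.6], [0.2, -0.5], [0.1, -0.3], [-2.2, -0.2], [-2.1, 3.6]]
```

```bash
sed -i "s/^G=.*/G=(611.0,193,0.962); Q=0.945/" h.py
cat >> h.py <<'E'
def panpose(x,y,yaw,z=0,hx=-60,tilt=0):
    "tool pose gripping handle of pan at pose x,y,z,yaw"
    Rz=R.from_euler('z',yaw); p=Rz.apply([hx,0,45-8])+[x,y,z]
    return p,Rz.as_matrix()@np.c_[[0,1,0],[0,0,-1],[-1,0,0]]
PAN=(521.8,-231.4,.105)
E
python3 - <<'E'
from h import *
p,M=panpose(*PAN,z=130); plan(p,M,14); print(r.sense()['qpos'])
E
```

```text
rot deg 49.2 dist 464.1 d [ -29. -405. -225.] clock 8.0
[0.75, -2.78, 2.0, -2.98, 0.18, -1.44, 0.0]
[0.75, -2.78, 2.0, -3.04, 0.26, -1.29, 0.0]
[0.75, -2.78, 2.0, -3.09, 0.35, -1.15, 0.0]
[0.75, -2.78, 2.0, -3.13, 0.45, -1.0, 0.0]
[0.75, -2.78, 2.0, -3.16, 0.55, -0.86, 0.0]
[0.75, -2.78, 2.0, -3.17, 0.65, -0.71, 0.0]
[0.75, -2.78, 2.0, -3.18, 0.75, -0.56, 0.0]
[0.75, -2.78, 2.0, -3.17, 0.86, -0.42, 0.0]
[0.75, -2.78, 2.0, -3.16, 0.96, -0.28, 0.0]
[0.75, -2.78, 2.0, -3.13, 1.07, -0.14, 0.0]
[0.75, -2.78, 2.0, -3.1, 1.18, -0.0, 0.0]
[0.75, -2.78, 2.0, -3.05, 1.29, 0.13, 0.0]
[0.75, -2.78, 2.0, -3.0, 1.39, 0.26, 0.0]
[0.75, -2.78, 2.0, -2.93, 1.5, 0.39, 0.0]
[ 0.07821733 -0.11424483  1.9309199   0.46015182  1.0351942  -1.08156911]
```

```bash
python3 -m crank '[[0.8,-2.8,2,-3.0,0.2,-1.4,0],[0.8,-2.8,2,-3.0,0.3,-1.3,0],[0.8,-2.8,2,-3.1,0.4,-1.1,0],[0.8,-2.8,2,-3.1,0.4,-1.0,0],[0.8,-2.8,2,-3.2,0.5,-0.9,0],[0.8,-2.8,2,-3.2,0.6,-0.7,0],[0.8,-2.8,2,-3.2,0.7,-0.6,0],[0.8,-2.8,2,-3.2,0.9,-0.4,0],[0.8,-2.8,2,-3.2,1.0,-0.3,0],[0.8,-2.8,2,-3.1,1.1,-0.1,0]]'
python3 - <<'E'
from h import *
p,M=panpose(*PAN,z=130); plan(p,M,5,0)
E
```

```text
clock: 8.83
eef_pos: [470.8, -127.5, 215.5]
tcp_rot: [-1.587, -0.14, 1.52]
contact_force: [1.5, -1.0, 0.5]
opening: 0.503
rot deg 12.1 dist 120.7 d [  -9. -110.  -49.] clock 8.83
[0.31, -1.8, 1.59, -2.32, 0.65, 0.07, 0.0]
[0.31, -1.8, 1.59, -2.3, 0.72, 0.14, 0.0]
[0.31, -1.8, 1.59, -2.28, 0.78, 0.21, 0.0]
[0.31, -1.8, 1.59, -2.25, 0.84, 0.27, 0.0]
[0.31, -1.8, 1.59, -2.21, 0.91, 0.34, 0.0]
```

```bash
python3 -m crank '[[0.3,-1.8,1.6,-2.3,0.6,0.1,0],[0.3,-1.8,1.6,-2.3,0.7,0.1,0],[0.3,-1.8,1.6,-2.2,0.8,0.2,0],[0.3,-1.8,1.6,-2.0,0.8,0.3,0],[0.3,-1.8,1.6,-1.5,0.9,0.3,0],[0,0,0,0,0,0,0],[0,0,0,0,0,0,0],[0,0,0,0,0,0,0],[0,0,0,0,0,0,0],[0,0,0,0,0,0,0]]'
python3 - <<'E'
from h import *
p,M=panpose(*PAN,z=130); plan(p,M,1,0)
s=r.sense();print(s['eef_pos'].tolist(),s['tcp_rot'].tolist())
shot('wrist','w7')
E
```

```text
clock: 9.67
eef_pos: [457.6, -228.8, 151.3]
tcp_rot: [-1.55, -0.007, 1.687]
contact_force: [-0.5, -0.1, -0.3]
opening: 0.501
rot deg 1.4 dist 18.6 d [ 5. -9. 16.] clock 9.67
[-1.18, 0.63, 0.4, -0.92, -1.59, -0.31, 0.0]
[457.60882820276976, -228.81187881768213, 151.25292348669174] [-1.5502993322853826, -0.007163113263389365, 1.686742809481888]
```

View pics/w7.png

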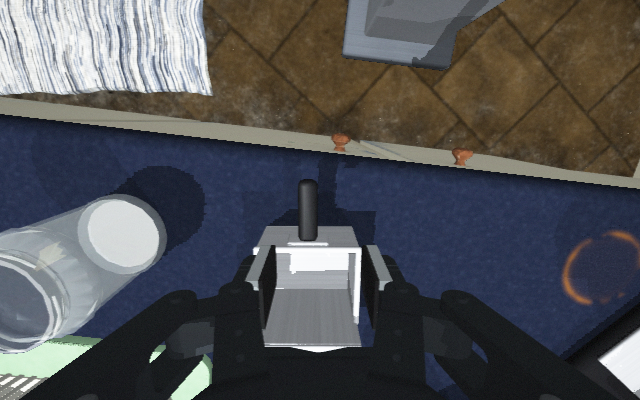

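Run:
```python
from h import *
inf=cams.camera_info('wrist');H=inf['hand_eye'];K=inf['intrinsics']
p=np.array([457.609,-228.812,151.253]);Rt=R.from_euler('xyz',[-1.5503,-.00716,1.68674]).as_matrix()
def ray(px,z):
    d=np.linalg.inv(K)@[*px,1];d=H[:3,:3]@[d[0],-d[1],-d[2]];d=Rt@d;o=p+Rt@H[:3,3]
    return o+d*(z-o[2])/d[2]
A=ray((308,181),51);B=ray((307,238),51);print(A,B,np.degrees(np.arctan2((B-A)[1],(B-A)[0])))
C=ray((263,227),56);D=ray((357,227),56);print('rim front',C,D)
E=ray((265,347),87);F=ray((360,347),87);print(E,F)
x,y,a=PAN
for P in [(-91,0,51),(-39,0,51),(-35,42,56),(-35,-42,56)]: print(pose2(*PAN)(P))
```

```text
[ 434.37268548 -238.19840339   51.        ] [ 480.90175727 -233.96650106   51.        ] 5.196855274126061
rim front [ 473.7413637  -269.18190983   56.        ] [ 465.36773069 -196.09952713   56.        ]
[ 557.85779202 -256.59534686   87.        ] [ 549.929333   -185.13183577   87.        ]
[[ 431.30117679 -240.93745236   51.        ]]
[[ 483.01479005 -235.48747958   51.        ]]
[[ 482.59085921 -193.29956327   56.        ]]
[[ 491.39466139 -276.83693854   56.        ]]
```

Wrist view: handle from (308,181) to (307,238), about 2 mm left of my estimate. The pan estimate is corrected to (522.5, -229.3).

```bash
sed -i "s/^PAN=.*/PAN=(522.5,-229.3,.10)/" h.py
python3 - <<'E'
from h import *
p,M=panpose(*PAN,z=2); plan(p,M,1,0)
E
```

```text
rot deg 1.5 dist 112.7 d [   5.   -6. -112.] clock 9.72
[-1.16, 0.93, 0.39, -0.78, 11.22, -0.66, 0.0]
```

```bash
python3 -m crank '[[-0.6,0.5,0.2,-0.4,0.5,-0.2,0],[-0.6,0.4,0.2,-0.4,1.5,-0.2,0],[0,0,0,0,1.8,0,0],[0,0,0,0,1.8,0,0],[0,0,0,0,1.8,0,0],[0,0,0,0,1.2,0,0],[0,0,0,0,0.8,0,0],[0,0,0,0,0.4,0,0],[0,0,0,0,0,0,0],[0,0,0,0,0,0,0]]'
python3 - <<'E'
from h import *
p,M=panpose(*PAN,z=2); plan(p,M,1,0)
shot('wrist','w8')
E
```

```text
clock: 10.55
eef_pos: [468.3, -237.9, 52.4]
tcp_rot: [-1.586, 0.007, 1.667]
contact_force: [0.5, -0.6, 0.6]
opening: 0.497
rot deg 1.0 dist 14.7 d [ -5.   3. -13.] clock 10.55
[0.9, -0.19, -0.38, 0.32, 1.33, 0.54, 0.0]
```

View pics/w8.png

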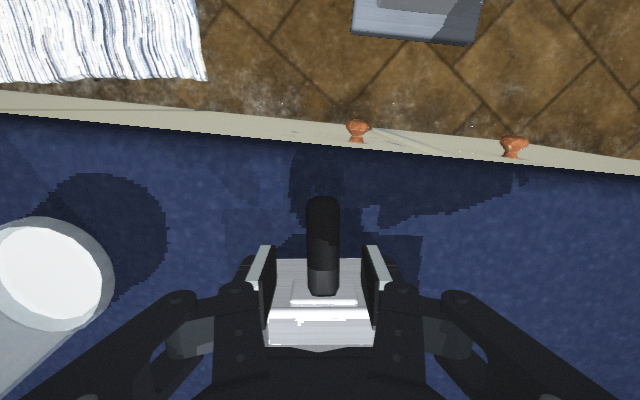

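```bash
python3 -m crank '[[0.4,0,-0.2,0.2,0,0.3,0],[0.4,0,-0.2,0.2,0.2,0.2,0],[0,0,0,0,0.4,0,0],[0,0,0,0,0.4,0,0],[0,0,0,0,0.2,0,0],[0,0,0,0,0,0,-1],[0,0,0,0,0,0,-1],[0,0,0,0,0,0,-1],[0,0,0,0,0,0,-1],[0,0,0,0,0,0,-1]]' 90
python3 - <<'E'
from h import *
p,M=panpose(*PAN,z=2); plan(p,M,1,0)
shot('wrist','w9')
E
```

```text
clock: 11.43
eef_pos: [464.2, -234.9, 42.2]
tcp_rot: [-1.575, 0.002, 1.667]
contact_force: [-0.3, 0.1, -0.1]
opening: 0.162
rot deg 0.3 dist 3.5 d [-1. -0. -3.] clock 11.43
[0.25, -0.2, -0.09, -0.02, 0.32, 0.14, 0.0]
```

View pics/w9.png

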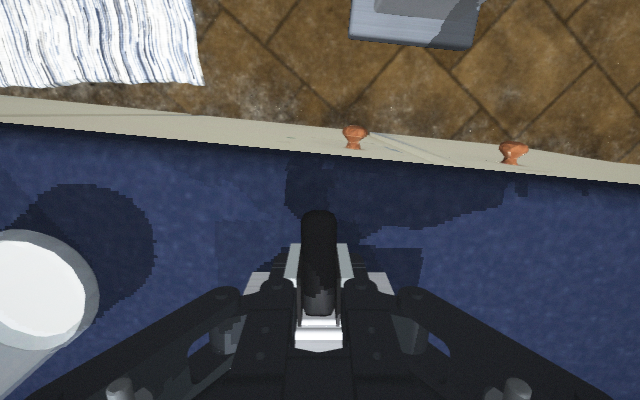

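The handle is between the pads. Lift.

```bash
python3 -m crank '[[0,0,0,0,0,0,-1],[0,0,0,0,0,0,-1],[0,0,0,0,-0.4,0,-1],[0,0,0,0,-0.8,0,-1],[0,0,0,0,-1.2,0,-1],[0,0,0,0,-1.5,0,-1],[0,0,0,0,-1.5,0,-1],[0,0,0,0,-1.0,0,-1],[0,0,0,0,-0.5,0,-1],[0,0,0,0,0,0,-1]]'
python3 - <<'E'
from h import *
print(r.sense()['qpos'],r.sense()['tcp_rot'],r.sense()['eef_pos'])
shot('wrist','w10'); im=shot('scene','s10'); cv2.imwrite('pics/s10c.png',cv2.resize(im[200:350,300:440],None,fx=4,fy=4,interpolation=cv2.INTER_CUBIC))
E
```

```text
clock: 12.32
eef_pos: [462.0, -234.0, 115.7]
tcp_rot: [-1.571, -0.0, 1.668]
contact_force: [-0.2, -0.3, -1.6]
opening: 0.164
[-4.72165124e-01  3.52380232e-01  1.96862498e+00  9.47406057e-04
  8.20427419e-01 -2.14050796e+00] [-1.57130472e+00 -4.97409797e-04  1.66769698e+00] [ 461.96913995 -233.98188056  115.68749348]
```

View pics/s10c.png

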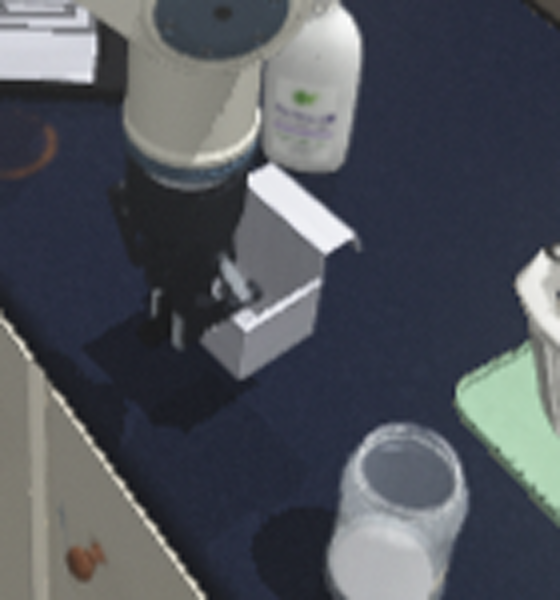

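View pics/w10.png

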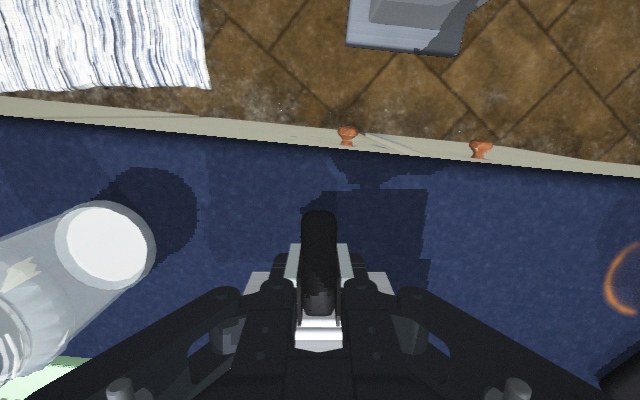

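The pan is held level, with the jar and the soap clear of it. Next, the pose in front of the bar.

```bash
cat >> h.py <<'E'
def hang(dx,dy,dz,off=(-58.6,.2,42.2)):
    "tool pose so that hook is at bar + (dx,dy,6+dz) in grinder axes"
    Rz=R.from_euler('z',G[2]); p=pose2(*G)([-35+dx-47+off[0],dy+off[1],131+dz-83.5+off[2]])[0]
    return p,Rz.as_matrix()@np.c_[[0,1,0],[0,0,-1],[-1,0,0]]
def rel(off=(-58.6,.2,42.2)):
    s=r.sense();Rz=R.from_euler('z',G[2]);p=Rz.inv().apply(s['eef_pos']-[G[0],G[1],0])
    M=Rz.as_matrix().T@R.from_euler('xyz',s['tcp_rot']).as_matrix()@np.c_[[0,1,0],[0,0,-1],[-1,0,0]].T
    o=p-M@np.array(off);hk=o+M@[47,0,83.5]
    print('hook rel bar',(hk-[-35,0,125]).round(1),'rot deg',np.degrees(R.from_matrix(M).as_rotvec()).round(1),'F',s['contact_force'].round(1),'T',s['wrist_torque'].round(2),'clock',round(s['clock'],2))
E
python3 - <<'E'
from h import *
p,M=hang(-75,0,42);print(p); plan(p,M,12,-1); rel()
E
```

```text
[487.53850608  16.24972555 131.7       ]
rot deg 49.6 dist 251.9 d [ 26. 250.  17.] clock 12.42
[-0.0, -4.13, 0.01, 2.05, -0.14, -0.42, -1.0]
[-0.0, -4.13, 0.01, 2.02, -0.14, -0.56, -1.0]
[-0.0, -4.13, 0.01, 1.97, -0.14, -0.71, -1.0]
[-0.0, -4.13, 0.01, 1.92, -0.14, -0.85, -1.0]
[-0.0, -4.13, 0.01, 1.85, -0.14, -0.98, -1.0]
[-0.0, -4.13, 0.01, 1.77, -0.14, -1.11, -1.0]
[-0.0, -4.13, 0.01, 1.69, -0.14, -1.24, -1.0]
[-0.0, -4.13, 0.01, 1.59, -0.14, -1.36, -1.0]
[-0.0, -4.13, 0.01, 1.49, -0.14, -1.47, -1.0]
[-0.0, -4.13, 0.01, 1.38, -0.14, -1.57, -1.0]
[-0.0, -4.13, 0.01, 1.27, -0.14, -1.67, -1.0]
[-0.0, -4.13, 0.01, 1.14, -0.14, -1.76, -1.0]
hook rel bar [-332.3 -201.9   30.8] rot deg [  0.1   0.  -49.6] F [ 0.6  0.6 -3. ] T [-0.04  0.11  0.02] clock 12.42
```

```bash
python3 -m crank '[[0,-4,0,1.5,-0.2,-0.3,-1],[0,-4.1,0,2.0,-0.2,-0.5,-1],[0,-4.1,0,2.0,-0.2,-0.6,-1],[0,-4.1,0,2.0,-0.2,-0.8,-1],[0,-4.1,0,1.9,-0.2,-0.9,-1],[0,-4.1,0,1.9,-0.2,-1.0,-1],[0,-4.1,0,1.8,-0.1,-1.2,-1],[0,-4.1,0,1.7,-0.1,-1.3,-1],[0,-4.1,0,1.6,-0.1,-1.4,-1],[0,-4.1,0,1.5,-0.1,-1.5,-1]]'
python3 - <<'E'
from h import *
p,M=hang(-75,0,42);print(p); plan(p,M,3,-1); rel()
E
```

```text
clock: 13.25
eef_pos: [467.0, -21.8, 123.2]
tcp_rot: [-1.564, -0.011, 2.407]
contact_force: [0.3, -0.2, -2.7]
opening: 0.164
[487.53850608  16.24972555 131.7       ]
rot deg 7.3 dist 44.1 d [21. 38.  8.] clock 13.25
[-0.11, -2.41, 0.23, 0.35, -0.29, -1.4, -1.0]
[-0.11, -2.41, 0.23, 0.29, -0.29, -1.41, -1.0]
[-0.11, -2.41, 0.23, 0.23, -0.28, -1.42, -1.0]
hook rel bar [-118.6  -18.7   38.8] rot deg [ 0.7  0.3 -7.2] F [ 0.3 -0.2 -2.7] T [-0.1   0.01 -0.01] clock 13.25
```

```bash
python3 -m crank '[[0,-2.4,0.2,0.3,-0.3,-1.2,-1],[0,-2.4,0.2,0.3,-0.3,-1.0,-1],[0,-2.4,0.2,0.2,-0.3,-0.6,-1],[0,0,0,0,0,-0.3,-1],[0,0,0,0,0,0,-1],[0,0,0,0,0,0,-1],[0,0,0,0,0,0,-1],[0,0,0,0,0,0,-1],[0,0,0,0,0,0,-1],[0,0,0,0,0,0,-1]]'
python3 - <<'E'
from h import *
p,M=hang(-75,0,42);plan(p,M,1,-1); rel()
im=shot('scene','s11'); cv2.imwrite('pics/s11c.png',cv2.resize(im[110:260,240:390],None,fx=4,fy=4,interpolation=cv2.INTER_CUBIC))
im=shot('top','t11'); cv2.imwrite('pics/t11c.png',cv2.resize(im[150:300,180:330],None,fx=4,fy=4,interpolation=cv2.INTER_CUBIC))
E
```

```text
clock: 14.08
eef_pos: [476.4, 11.2, 126.3]
tcp_rot: [-1.559, -0.011, 2.541]
contact_force: [-0.6, 0.0, -2.5]
opening: 0.166
rot deg 1.1 dist 13.4 d [11.  5.  5.] clock 14.08
[-0.68, 0.49, 0.64, -0.63, -0.56, -1.04, -1.0]
hook rel bar [-85.    6.8  41.3] rot deg [0.6 0.7 0.5] F [-0.6  0.  -2.5] T [-0.09  0.04  0.04] clock 14.08
```

View pics/s11c.png

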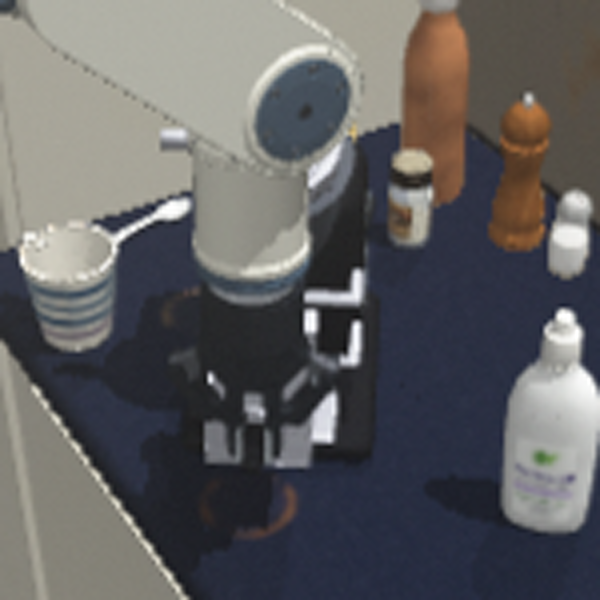

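View pics/t11c.png

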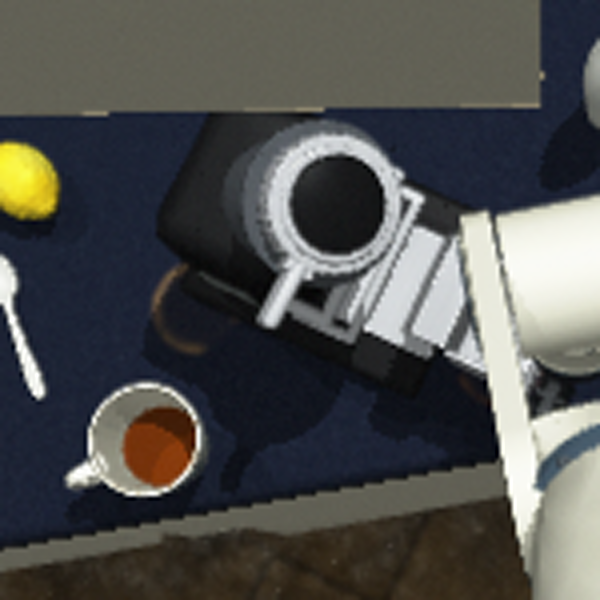

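```bash
python3 -m crank '[[-0.4,0.2,0.3,-0.3,-0.2,-0.4,-1],[-0.3,0.2,0.3,-0.3,-0.2,-0.6,-1],[0,0,0,-0.1,-0.1,-0.8,-1],[0,0,0,0,0,-0.8,-1],[0,0,0,0,0,-0.8,-1],[0,0,0,0,0,-0.6,-1],[0,0,0,0,0,-0.4,-1],[0,0,0,0,0,0,-1],[0,0,0,0,0,0,-1],[0,0,0,0,0,0,-1]]'
python3 - <<'E'
from h import *
p,M=hang(-10,0,36);plan(p,M,1,-1); rel()
im=shot('scene','s12'); cv2.imwrite('pics/s12c.png',cv2.resize(im[110:260,240:390],None,fx=4,fy=4,interpolation=cv2.INTER_CUBIC))
im=shot('top','t12'); cv2.imwrite('pics/t12c.png',cv2.resize(im[160:280,180:330],None,fx=5,fy=5,interpolation=cv2.INTER_CUBIC))
E
```

```text
clock: 15.02
eef_pos: [511.7, 48.0, 132.1]
tcp_rot: [-1.574, 0.002, 2.535]
contact_force: [0.9, -0.0, -2.2]
opening: 0.165
rot deg 0.2 dist 25.9 d [13. 22. -6.] clock 15.02
[0.17, 0.1, -0.09, 0.16, 0.64, -2.51, -1.0]
hook rel bar [-35.2  -1.4  48.7] rot deg [-0.1 -0.2  0.1] F [ 0.9 -0.  -2.2] T [-0.12  0.13 -0.01] clock 15.02
```

View pics/s12c.png

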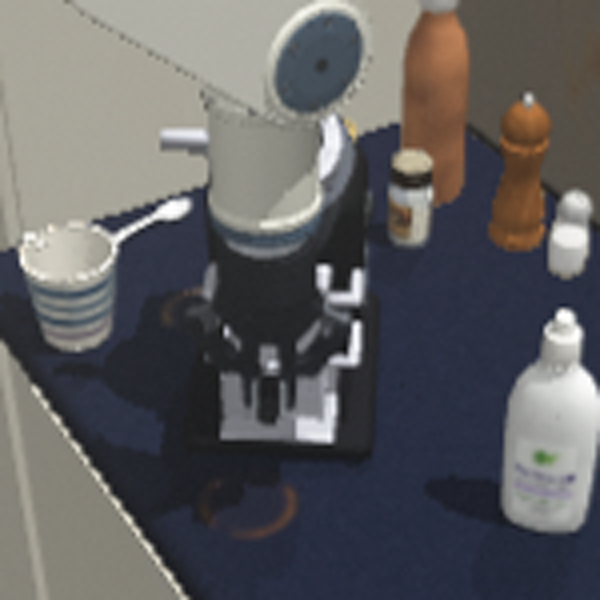

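View pics/t12c.png

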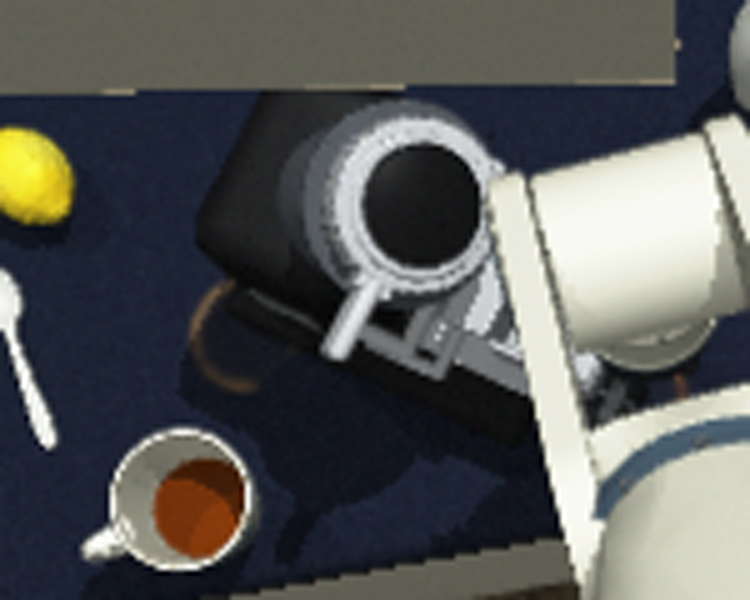

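Run:
```python
from h import *
s=r.sense();q=s['qpos'];print(q)
def rayd(n,px):
    V=INF[n]['view'];K=INF[n]['intrinsics'];d=np.linalg.inv(K)@[*px,1];d=np.array([d[0],-d[1],-d[2]])
    return -V[:3,:3].T@V[:3,3],V[:3,:3].T@d
o,w=rayd('scene',(320,125.5));print(o)
n=np.array([np.cos(q[0]),np.sin(q[0]),0]);t=((s['eef_pos']-o)@n)/(w@n);P=o+w*t;print('disc centre',P, 'side offset',(P-s['eef_pos'])@[-n[1],n[0],0])
# top plate edges at that height
for px in ((284,196),(277,196)):
    o,w=rayd('top',px)
    for z in (P[2]+55,P[2],300): print(px,z,(o+w*(z-o[2])/w[2]).round(0))
```

```text
[ 8.94191955e-02  3.20797342e-01  1.96819789e+00  1.72213746e-03
  8.49686063e-01 -2.44587973e+00]
[  58.43793481 -758.78807121  958.02881156]
disc centre [517.35112966 -16.50384436 462.89097138] side offset -64.566442619949
(284, 196) 517.8909713844578 [537.  93. 518.]
(284, 196) 462.89097138445777 [551.  95. 463.]
(284, 196) 300 [590. 102. 300.]
(277, 196) 517.8909713844578 [540. 108. 518.]
(277, 196) 462.89097138445777 [554. 112. 463.]
(277, 196) 300 [594. 121. 300.]
```

Joint 5 sits at z≈463, well above the collar top at 325. Slide in.

```bash
python3 -m crank '[[0.1,0,0,0.1,0,-0.4,-1],[0.1,0,0,0.1,0,-0.6,-1],[0,0,0,0,0,-0.6,-1],[0,0,0,0,0,-0.5,-1],[0,0,0,0,0,-0.3,-1],[0,0,0,0,0,0,-1],[0,0,0,0,0,0,-1],[0,0,0,0,0,0,-1],[0,0,0,0,0,0,-1],[0,0,0,0,0,0,-1]]'
python3 - <<'E'
from h import *
rel()
im=shot('scene','s13'); cv2.imwrite('pics/s13c.png',cv2.resize(im[150:230,280:340],None,fx=8,fy=7,interpolation=cv2.INTER_CUBIC))
im=shot('top','t13'); cv2.imwrite('pics/t13c.png',cv2.resize(im[180:260,230:310],None,fx=7,fy=7,interpolation=cv2.INTER_CUBIC))
E
```

```text
clock: 15.95
eef_pos: [523.9, 70.0, 131.6]
tcp_rot: [-1.568, 0.0, 2.533]
contact_force: [-0.8, -0.6, -2.5]
opening: 0.166
hook rel bar [-10.    1.   47.6] rot deg [-0.   0.2  0. ] F [-0.8 -0.6 -2.5] T [-0.21  0.12  0.03] clock 15.95
```

View pics/s13c.png

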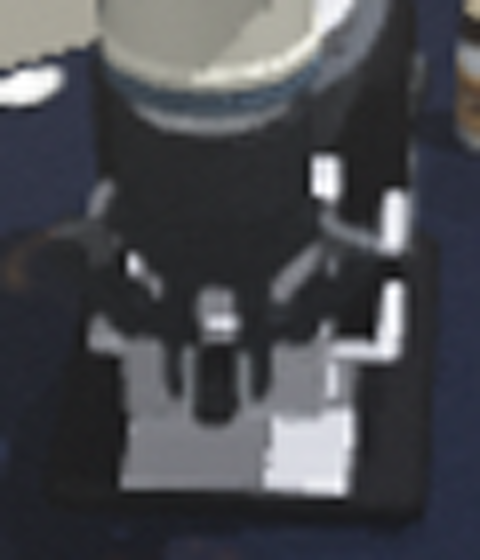

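View pics/t13c.png

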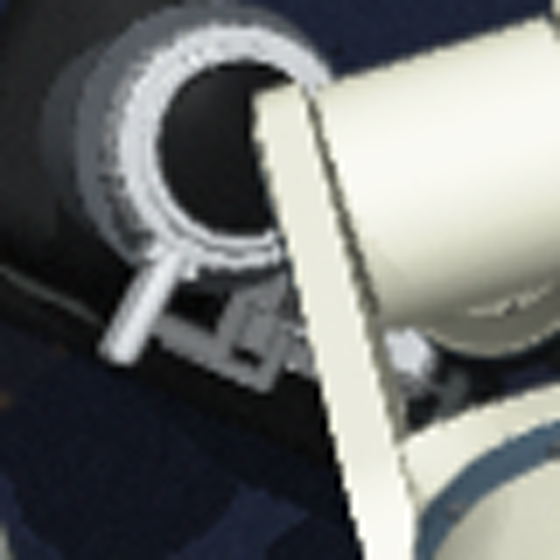

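```bash
python3 -m crank '[[0,0,0,0,0.4,0,-1],[0,0,0,-0.1,0.6,0,-1],[0,0,0,0,0.6,0,-1],[0,0,0,0,0.6,0,-1],[0,0,0,0,0.4,0,-1],[0,0,0,0,0.2,0,-1],[0,0,0,0,0,0,-1],[0,0,0,0,0,0,-1],[0,0,0,0,0,0,-1],[0,0,0,0,0,0,-1]]'
python3 - <<'E'
from h import *
rel()
E
```

```text
clock: 16.88
eef_pos: [524.7, 69.4, 100.0]
tcp_rot: [-1.568, -0.0, 2.533]
contact_force: [0.1, 0.6, -2.7]
opening: 0.164
hook rel bar [-10.1  -0.1  16. ] rot deg [0.  0.2 0. ] F [ 0.1  0.6 -2.7] T [-0.08  0.06  0.01] clock 16.88
```

```bash
python3 -m crank '[[0,0,0,0,0.2,0,-1],[0,0,0,0,0.2,0,-1],[0,0,0,0,0.15,0,-1],[0,0,0,0,0.15,0,-1],[0,0,0,0,0.1,0,-1],[0,0,0,0,0.1,0,-1],[0,0,0,0,0.1,0,-1],[0,0,0,0,0,0,-1],[0,0,0,0,0,0,-1],[0,0,0,0,0,0,-1]]'
python3 - <<'E'
from h import *
rel()
im=shot('scene','s14'); cv2.imwrite('pics/s14c.png',cv2.resize(im[150:230,280:340],None,fx=8,fy=7,interpolation=cv2.INTER_CUBIC))
E
```

```text
clock: 17.72
eef_pos: [525.9, 69.6, 90.1]
tcp_rot: [-1.57, 0.002, 2.533]
contact_force: [-0.2, -0.3, -1.2]
opening: 0.165
hook rel bar [-9.3 -0.8  6.4] rot deg [-0.1  0.   0. ] F [-0.2 -0.3 -1.2] T [-0.01 -0.01  0.03] clock 17.72
```

View pics/s14c.png

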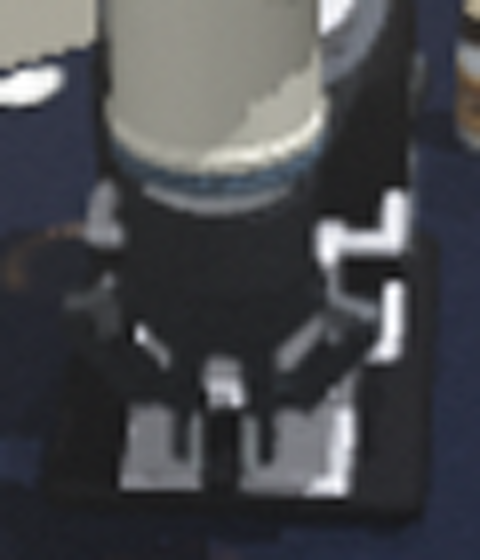

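```bash
python3 -m crank '[[0,0,0,0,0.1,0,-1],[0,0,0,0,0.1,0,-1],[0,0,0,0,0,0,-1],[0,0,0,0,0.1,0,-1],[0,0,0,0,0,0,-1],[0,0,0,0,0,0,-1],[0,0,0,0,0,0,-1],[0,0,0,0,0,0,-1],[0,0,0,0,0,0,-1],[0,0,0,0,0,0,-1]]'
python3 - <<'E'
from h import *
rel()
E
```

```text
clock: 18.6
eef_pos: [526.5, 70.1, 88.0]
tcp_rot: [-1.572, 0.003, 2.533]
contact_force: [-2.1, 0.4, 2.3]
opening: 0.167
hook rel bar [-8.6 -1.1  4.5] rot deg [-0.2 -0.1 -0. ] F [-2.1  0.4  2.3] T [0.4  0.03 0.16] clock 18.6
```

Vertical force changed from -2.6 to +2.3 N, so the hook is resting on the bar. Release.

```bash
python3 -m crank '[[0,0,0,0,-0.05,0,-0.6],[0,0,0,0,0,0,-0.5],[0,0,0,0,0,0,-0.4],[0,0,0,0,0,0,-0.3],[0,0,0,0,0,0,-0.2],[0,0,0,0,0,0,-0.2],[0,0,0,0,0,0,-0.2],[0,0,0,0,0,0,-0.2],[0,0,0,0,0,0,-0.2],[0,0,0,0,0,0,-0.2]]'
python3 - <<'E'
from h import *
rel(); shot('wrist','w15')
im=shot('scene','s15'); cv2.imwrite('pics/s15c.png',cv2.resize(im[150:230,280:340],None,fx=8,fy=7,interpolation=cv2.INTER_CUBIC))
E
```

```text
clock: 19.43
eef_pos: [526.7, 69.7, 88.0]
tcp_rot: [-1.571, 0.003, 2.533]
contact_force: [0.3, 0.1, 1.3]
opening: 0.401
hook rel bar [-8.8 -1.5  4.4] rot deg [-0.2 -0.  -0. ] F [0.3 0.1 1.3] T [ 0.   -0.06  0.05] clock 19.43
```

View pics/w15.png

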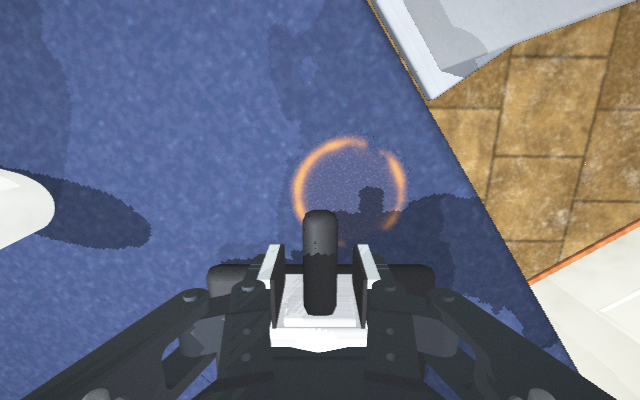

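View pics/s15c.png

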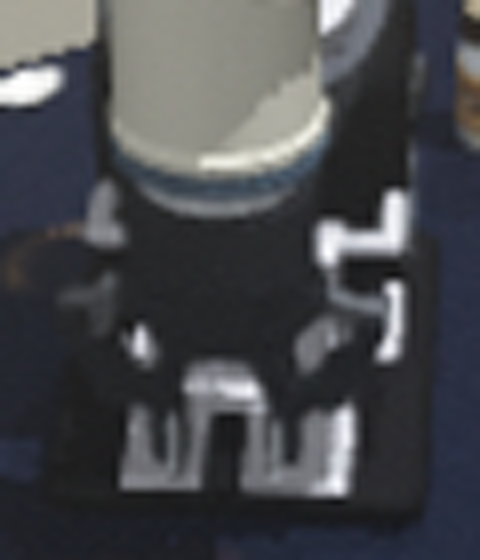

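The pan stays and the jaws straddle the handle freely. Retreat up, then out.

```bash
python3 -m crank '[[0,0,0,0,-0.4,0,-0.2],[0,0,0,0,-0.8,0,-0.2],[0,0,0,0,-1.2,0,-0.2],[0,0,0,0,-1.5,0.5,-0.2],[0,0,0,0,-1.5,1.5,-0.2],[0,0,0,0,-1.5,2.5,-0.2],[0,0,0,0,-1.5,3,-0.2],[0,0,0,0,-1,3,-0.2],[0,0,0,0,-1,3,-0.2],[0,0,0,0,0,2,-0.2]]'; python3 -m crank '[[0,0,0,-3,-1,2,0],[0,0,0,-3,-1,2,0],[0,0,0,-3,-1,2,0],[0,0,0,-3,-1,2,0],[0,0,0,-3,-1,2,0],[0,0,0,-2,0,1,0],[0,0,0,-1,0,0,0],[0,0,0,0,0,0,0],[0,0,0,0,0,0,0],[0,0,0,0,0,0,0]]'
python3 - <<'E'
from h import *
im=shot('scene','s16'); cv2.imwrite('pics/s16c.png',cv2.resize(im[120:230,235:355],None,fx=5,fy=5,interpolation=cv2.INTER_CUBIC))
im=shot('top','t16'); cv2.imwrite('pics/t16c.png',cv2.resize(im[165:285,170:320],None,fx=5,fy=5,interpolation=cv2.INTER_CUBIC))
E
```

```text
clock: 20.37
eef_pos: [437.5, -58.9, 201.7]
tcp_rot: [-1.574, 0.007, 2.539]
contact_force: [1.7, 0.1, 0.4]
opening: 0.4
clock: 21.2
eef_pos: [519.7, -265.1, 264.4]
tcp_rot: [-1.574, 0.015, 2.535]
contact_force: [0.9, 0.7, 0.0]
opening: 0.502
```

View pics/s16c.png

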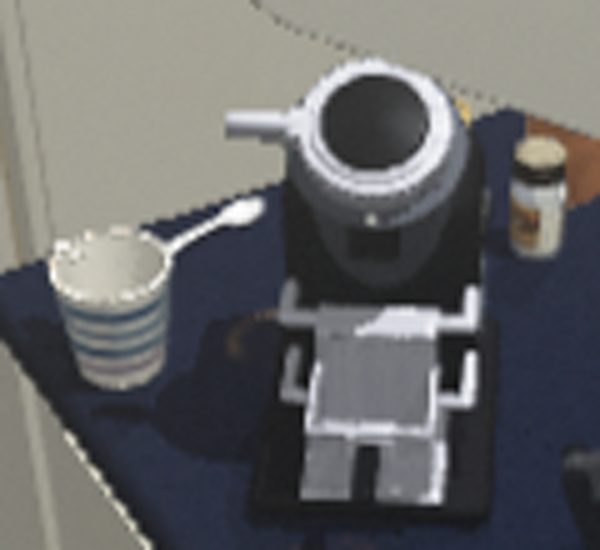

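View pics/t16c.png

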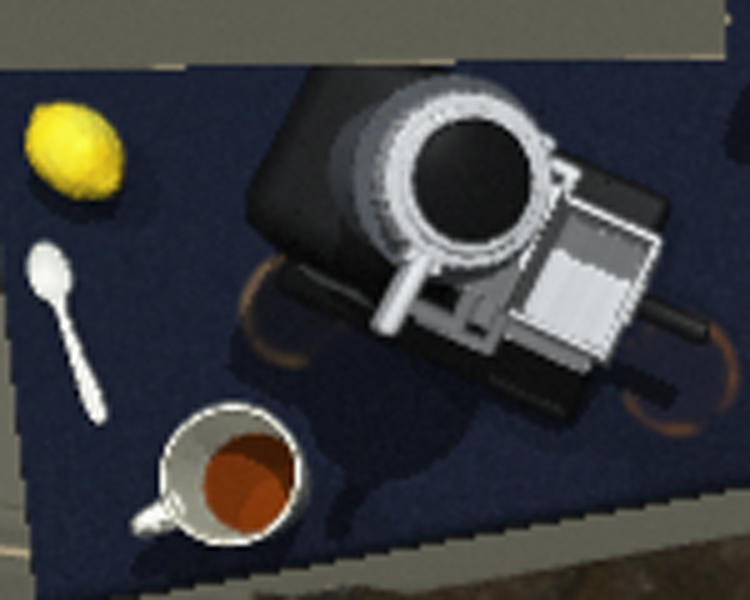

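View pics/s16.png

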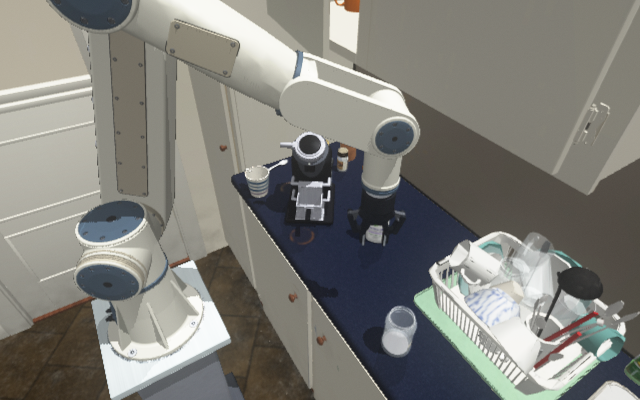

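Run:
```python
from h import *
from scipy.optimize import least_squares as LS
so=np.array([235,120]);to=np.array([170,165])
h=[('scene',[-35,42,56],(308,430)),('scene',[-35,-42,56],(437,436)),('scene',[-35,42,0],(302,498)),('scene',[-35,-42,0],(445,503)),('scene',[34,42,87],(316,332)),('scene',[34,-42,87],(438,333)),
('top',[-35,-42,56],(660,237)),('top',[-35,42,56],(606,357)),('top',[35,42,56],(513,314)),('top',[-91,0,45],(708,332))]
def f(p):
    Rm=R.from_rotvec(p[3:6]).as_matrix();e=[]
    for n,P,px in h: e.append(proj(n,Rm@np.array(P,float)+p[:3])[0]-((so if n=='scene' else to)+np.array(px)/5))
    return np.ravel(e)
b=LS(f,[560,118,47,0,0,.96],loss='soft_l1');p=b.x;Rm=R.from_rotvec(p[3:6]).as_matrix()
print(p.round(2),b.cost,'tilt',np.degrees(np.arccos(Rm[2,2])),'yaw',np.degrees(np.arctan2(Rm[1,0],Rm[0,0])-G[2]));print(f(p).reshape(-1,2).round(1).tolist())
Rz=R.from_euler('z',G[2]);print('hook rel bar',Rz.inv().apply(Rm@[47,0,83.5]+p[:3]-[G[0],G[1],0])-[-35,0,125])
a=np.array([-.5,0,.75**.5])
for px_n,px in (('scene',so+np.array((227,122))/5),('top',to+np.array((383,327))/5)):
    for q in (-.03,0,.05,.09,.15):
        u=R.from_rotvec(a*q).apply([0,1,0]);print(px_n,q,proj(px_n,pose2(*G)(np.array([-30,0,275])+98*u))[0].round(1),px)
im=shot('top','t17')
```

```text
[ 5.5731e+02  1.1156e+02  4.2470e+01 -3.0000e-02  7.0000e-02  9.8000e-01] 4.577806825370244 tilt 4.0895073854119826 yaw 1.2816284250822236
[[0.2, 0.2], [-0.5, -0.3], [1.8, -0.4], [-2.3, -0.7], [0.0, 0.4], [0.1, 0.9], [0.0, 0.0], [0.1, -0.3], [-1.0, -0.1], [1.3, 0.1]]
hook rel bar [-9.69101551 -1.62563298 -2.59114347]
scene -0.03 [280.  144.2] [280.4 144.4]
scene 0 [279.9 145. ] [280.4 144.4]
scene 0.05 [279.8 146.4] [280.4 144.4]
scene 0.09 [279.7 147.4] [280.4 144.4]
scene 0.15 [279.8 149.1] [280.4 144.4]
top -0.03 [245.  231.6] [246.6 230.4]
top 0 [245.9 232.1] [246.6 230.4]
top 0.05 [247.4 232.8] [246.6 230.4]
top 0.09 [248.6 233.3] [246.6 230.4]
top 0.15 [250.5 234. ] [246.6 230.4]
```

View pics/t17.png

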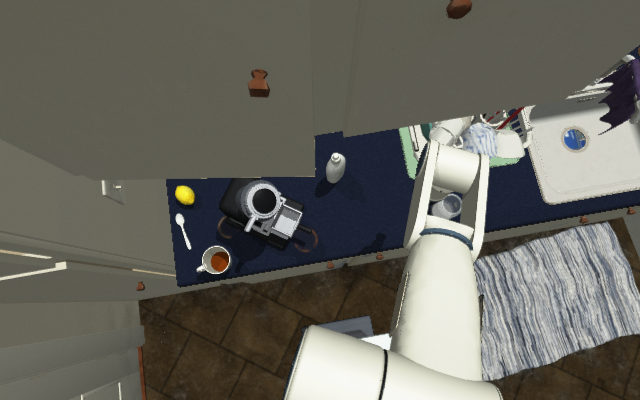

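The lever sits at the locked line (predicted tip (280,145), seen (280,144)). The pan tilt and height from this fit are noisy, so I'll take a close wrist view from the front.

Run:
```python
from h import *
Rz=R.from_euler('z',G[2]).as_matrix();th=np.radians(35)
M=Rz@np.c_[[0,1,0],[np.sin(th),0,-np.cos(th)],[-np.cos(th),0,-np.sin(th)]]
p=pose2(*G)([-300,0,190])[0];print(p);plan(p,M,10,0)
```

```text
[439.4358629  -53.10109074 190.        ]
rot deg 34.8 dist 238.1 d [-80. 211. -74.] clock 21.35
[-3.48, 0.04, -0.08, 1.87, 0.72, -1.28, 0.0]
[-3.48, 0.04, -0.08, 1.87, 0.8, -1.23, 0.0]
[-3.48, 0.04, -0.08, 1.87, 0.87, -1.18, 0.0]
[-3.48, 0.04, -0.08, 1.87, 0.95, -1.12, 0.0]
[-3.48, 0.04, -0.08, 1.87, 1.02, -1.06, 0.0]
[-3.48, 0.04, -0.08, 1.87, 1.08, -1.0, 0.0]
[-3.48, 0.04, -0.08, 1.87, 1.14, -0.93, 0.0]
[-3.48, 0.04, -0.08, 1.87, 1.2, -0.86, 0.0]
[-3.48, 0.04, -0.08, 1.87, 1.25, -0.78, 0.0]
[-3.48, 0.04, -0.08, 1.87, 1.3, -0.7, 0.0]
```

```bash
python3 -m crank '[[-3.5,0,0,1.5,0.6,-1.0,0],[-3.5,0,0,1.9,0.8,-1.2,0],[-3.5,0,0,1.9,0.9,-1.2,0],[-3.5,0,0,1.9,0.9,-1.1,0],[-3.5,0,0,1.9,1.0,-1.0,0],[-3.5,0,0,1.9,1.0,-1.0,0],[-3.5,0,0,1.8,1.0,-0.9,0],[-3.5,0,0,1.6,1.0,-0.8,0],[-3.5,0,0,1.2,0.8,-0.5,0],[0,0,0,0,0,0,0]]'; python3 -m crank '[[0,0,0,0,0,0,0],[0,0,0,0,0,0,0],[0,0,0,0,0,0,0],[0,0,0,0,0,0,0],[0,0,0,0,0,0,0],[0,0,0,0,0,0,0],[0,0,0,0,0,0,0],[0,0,0,0,0,0,0],[0,0,0,0,0,0,0],[0,0,0,0,0,0,0]]'
python3 - <<'E'
from h import *
s=r.sense();print(s['eef_pos'].tolist(),s['tcp_rot'].tolist())
im=shot('wrist','w18')
E
```

```text
clock: 22.18
eef_pos: [482.5, -1.4, 228.1]
tcp_rot: [-1.994, 0.01, 2.426]
contact_force: [-0.7, 0.0, -1.1]
opening: 0.498
clock: 23.02
eef_pos: [483.2, -3.3, 228.8]
tcp_rot: [-1.991, 0.013, 2.428]
contact_force: [-0.2, 1.2, 0.1]
opening: 0.502
[483.21075725689724, -3.288089141805841, 228.79463964477577] [-1.9910188494585235, 0.013136387572732389, 2.427563235635689]
```

View pics/w18.png

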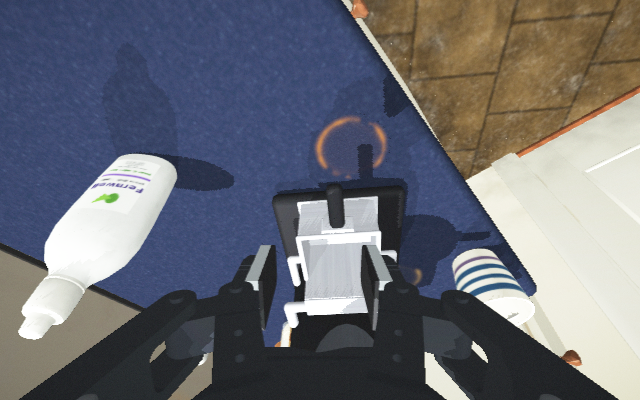

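Run:
```python
import cv2
im=cv2.imread('pics/w18.png');cv2.imwrite('pics/w18c.png',cv2.resize(im[175:355,260:420],None,fx=4,fy=3.3,interpolation=cv2.INTER_CUBIC))
```

```text
(no output)
```

View pics/w18c.png

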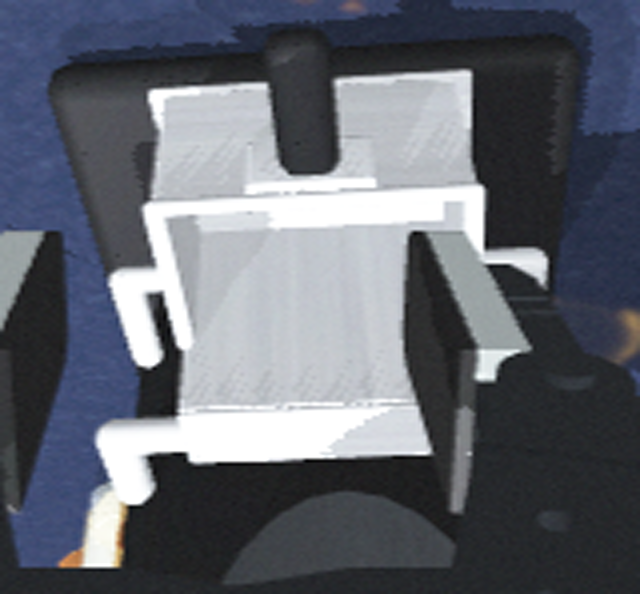

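```bash
cat > fit3.py <<'E'
from h import *
from scipy.optimize import least_squares as LS
inf=cams.camera_info('wrist');H=inf['hand_eye'];K=inf['intrinsics']
pos=np.array([483.2108,-3.2881,228.7946]);Rt=R.from_euler('xyz',[-1.991019,.013136,2.427564]).as_matrix()
def wp(P):
    t=(np.atleast_2d(P)-pos)@Rt; c=(t-H[:3,3])@H[:3,:3]; q=np.c_[c[:,0],-c[:,1],-c[:,2]]@K.T; return q[:,:2]/q[:,2:]
so=np.array([235,120]);to=np.array([170,165])
h=[('w',[-35,-42,56],(146,207)),('w',[-35,42,56],(484,189)),('w',[-35,-42,0],(150,92)),('w',[-35,42,0],(472,72)),('w',[34,-42,87],(182,412)),('w',[62,-42,86],(195,462)),('w',[-91,0,48],(297,38)),
('scene',[-35,42,56],(308,430)),('scene',[-35,-42,56],(437,436)),('scene',[34,42,87],(316,332)),('scene',[34,-42,87],(438,333)),
('top',[-35,-42,56],(660,237)),('top',[-35,42,56],(606,357)),('top',[35,42,56],(513,314)),('top',[-91,0,45],(708,332))]
def f(p,only=None):
    Rm=R.from_rotvec(p[3:6]).as_matrix();e=[]
    for n,P,px in h:
        if only and n not in only: continue
        X=Rm@np.array(P,float)+p[:3]
        e.append(wp(X)[0]-(260+px[0]/4,175+px[1]/3.3) if n=='w' else proj(n,X)[0]-((so if n=='scene' else to)+np.array(px)/5))
    return np.ravel(e)
Rz=R.from_euler('z',G[2])
for only in (('w',),None):
    b=LS(f,[560,118,47,0,0,.96],loss='soft_l1',args=(only,));p=b.x;Rm=R.from_rotvec(p[3:6]).as_matrix()
    up=Rz.inv().apply(Rm[:,2]);print(p.round(2),round(b.cost,2),'pan up in grinder',up.round(3),'yaw',np.degrees(np.arctan2(Rm[1,0],Rm[0,0])-G[2]).round(1));print(f(p,only).reshape(-1,2).round(1).tolist())
    print('hook rel bar',(Rz.inv().apply(Rm@[47,0,83.5]+p[:3]-[G[0],G[1],0])-[-35,0,125]).round(1))
T=pose2(*G);print('bar corner pred',(wp(T([-35,-63,125]))-[260,175])*[4,3.3],'rail',(wp(T([-49,-63,66]))-[260,175])*[4,3.3])
# nominal level seated pan
Rm=R.from_euler('z',G[2]).as_matrix();o=T([-35-7-47,0,47.5])[0];q=np.r_[o,R.from_matrix(Rm).as_rotvec()]
print('nominal resid',f(q).reshape(-1,2).round(1).tolist())
E
python3 fit3.py
```

```text
[5.5616e+02 1.1692e+02 4.7770e+01 0.0000e+00 2.0000e-02 9.7000e-01] 7.58 pan up in grinder [ 0.013 -0.01   1.   ] yaw 0.5
[[0.7, 0.1], [-0.0, 0.3], [3.3, -0.9], [-3.6, -0.3], [-0.3, 2.4], [-0.0, -0.3], [-0.3, -0.2]]
hook rel bar [-10.7   1.1   5.6]
[ 5.5664e+02  1.1657e+02  4.7400e+01 -0.0000e+00  2.0000e-02  9.7000e-01] 13.64 pan up in grinder [ 0.015 -0.007  1.   ] yaw 0.5
[[0.3, 0.1], [-0.5, 0.1], [2.8, -1.0], [-4.2, -0.5], [-0.6, 2.2], [-0.3, -0.5], [-0.8, -0.3], [-0.9, -0.8], [-1.5, -1.0], [-0.8, -1.2], [-0.7, -0.4], [-0.5, 0.8], [-0.7, 0.5], [-2.0, 0.2], [0.5, 1.2]]
hook rel bar [-10.5   0.7   5.2]
bar corner pred [[117.92047987 436.95822822]] rail [[126.24019159 279.89763618]]
nominal resid [[0.7, 2.4], [-0.9, 2.6], [2.8, 1.9], [-4.8, 2.7], [-0.8, 4.6], [-0.7, 2.0], [-0.2, 2.4], [-0.7, -1.5], [-1.4, -1.7], [-0.5, -1.9], [-0.5, -1.1], [-1.5, 0.3], [-1.9, -0.1], [-3.1, -0.6], [-0.7, 0.8]]
```

All criteria look met: hook at (-10.5, 0.7, 5.2) mm from the bar, tilt about 1°, yaw 0.5°. The arm is clear and at rest.

Run:
```python
from h import *
s=r.sense();print(s['clock'],s['contact_force'],abs(s['qvel']).max()); print(order.sign_off())
```

```text
23.0667 [0.7796456  1.08913022 1.69560158] 0.0020235046889124663
the job is handed in; nothing more can be done
None
```

The grinder is ready to grind again: I turned the collar to its locked stop and hung the catch pan on the upper bar. I handed the job in at 23 s of the 64 s allowed.

- **Collar:** I pushed the lever with the jaws straddling it until it stopped advancing. A last 3 mm push did not move it. In the pictures the lever tip lies within about 2 pixels of where the locked position should appear.
- **Pan:** I gripped it by the handle, lowered the hook over the bar until the bar took the weight, and let go. The final fit over all the cameras puts the hook 10.5 mm in front of the bar, 0.7 mm off centre and 5.2 mm above its centre line. It shows about 1° of tilt and 0.5° of yaw, all within the limits.
- **Bystanders:** The mug and the soap bottle looked undisturbed in the last pictures. The jar was partly hidden by the arm, but nothing came near it. At hand-in the arm was still and clear of everything.

**Checks that disagreed:**
- An earlier fit from the scene and top cameras gave 4° of tilt and the hook 2.6 mm below the bar's centre line, outside the height limit. The close wrist view replaced it, and it agrees with the arm's own reading of about 4.4 mm at release.
- The grinder's base corners stayed a few pixels off in the wrist fit, while the bar and the lower rail matched to about a pixel.

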